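# Set up the goldsmith's bench for doming

## Robot

A 7-joint arm with a two-finger parallel gripper is mounted at the origin on the work surface. World frame = base frame: x ahead of the robot, y to its left, z up, the work surface at z = 0. Lengths are in m, angles in rad, forces in N, time in s.
With the tool pointing down it reaches from about 0.4 to 0.875 m from the base axis. Payload 19.3 kg.
Tool frame: the origin (TCP) lies at the very end of the fingers, on their centre line; the grasp point (between the pads) lies 19 mm behind it (env.grasp_offset is the distance from the TCP to the grasp point, in m); z points along the fingers, y is the line along which they close (so a half turn about z gives the same grasp; the last joint's range is limited). The gripper opens to 85 mm and grips with 20 to 120 N. Pads are 22 mm wide; open, the fingers measure 114 mm over their backs; the gripper's body (76 mm by 85 mm) begins 54 mm behind the grasp point. The pads swing forward as they close: fully open they stand 13 mm farther back than shut.
Start: joints at [-1.176, 0.521, -0.036, 1.599, 0.021, 1.021, -0.113], TCP at [0.28, 0.559, 0.231] pointing down, gripper open.
Joint ranges: [-2.91, 2.91], [-0.3, 2.13], [-1.5, 1.42], [0.17, 2.43], [-1.26, 4.41], [0.16, 1.93], [-2.52, 2.52]. Speed limits (rad/s): [1.89, 1.89, 2.39, 2.39, 3.01, 3.01, 3.01].

## Interface

Orientations are given as a unit quaternion [w, x, y, z].
In Python, from cell import env gives the robot as it stands.
- The arm moves only by the shell command python3 -m crank 'ROWS' [FORCE]. ROWS is JSON, a list of rows, each an object of numbers: "grip": the gripper's target within -1 to 1 (fully open at 1, half-way at 0, shut at -1); "x", "y", "z": the shift along the tool's x, y, z in cm; "ax", "ay", "az": the turn, a rotation vector about the tool's x, y, z in degrees. In form: [{"grip": .., "x": .., "y": .., "z": .., "ax": .., "ay": .., "az": ..}, ...]. A call has 1 to 12 rows; each row shifts and turns the commanded pose from where the row before left it, along the tool's axes as they then stand; what a row does not reach is not made up. A row lasts 1/10 s, in which the tool goes at most 50 mm and 8.59 degrees, less where a joint would pass 70% of its speed; a pose out of reach is approached as far as the arm can. A call with a gripper value outside its range is refused whole. The fingers move at their own pace and stop on an object; FORCE is the grip in N (left out, the last holds). Time passes only in rows, so rows that do not move let the fingers close. It gives the time, the measured TCP pose, the force, the opening and the grip force at its end, in the units of the state.
- env.sense(): the state, without advancing time (a new reading comes with each control period).
- env.read_camera(name): name is "scene" or "top" or "wrist"; returns a dict with "frame" (420x560x3 uint8, red, green, blue), "fx", "fy", "cx", "cy" (pixels), "R" (3x3) and "t" (3): a world point X has camera coordinates R X + t. Camera axes: x right, y down, z forward; pixel columns grow to the right and rows downward; lengths in m; the calibration is good to about 2 mm. A picture is of the moment at which its call begins. There is no depth.
- env.job_done(): hands the job in; it is judged then, once.
Trained networks look in a picture, given as the dict that the camera call returned (one of the last four; its "shot" number tells which), for a name from the list of things; names that differ only in an ending like _2 or _b are one class to them, and where a whole thing is asked for, a point or a joint stands for the part that bears it (a point fixed in the world has none). Each returns a list of dicts, best first, with "conf" (0 to 1); they miss things now and then, are a little off and sometimes report something else, mostly with a low value. They report only what shows in the picture. A call takes as long as a camera call. They do not tell look-alikes from the thing itself.
- env.find_in(name, picture): "position" ([x, y, z] in m, in the coordinates of the camera as it stood for that picture, good to about 4 mm: the middle of the surface that is visible of it).
- env.place_of(name, picture): "position" ([x, y, z] in m, in the coordinates of the camera as it stood for that picture, good to about 4 mm: a listed point, or the origin of a listed thing).
The state is a dict: "time": time; "qpos": joint angles; "qvel": joint speeds; "tau": joint torques, N m; "position": TCP position; "orientation": TCP orientation; "force": force on the tool from outside, world axes, zero at the start; "torque": the same for the moment, N m; "grip_width": finger opening in m; "gripper_force": force on a finger pad.
Only numpy, scipy, OpenCV 4.12 (cv2) and the standard library are available. Lean on these libraries where they do the work, as an engineer would, in place of code of your own. Each camera call takes 0.05 s, during which the arm holds its last target. There are 200 camera calls.

## Task

Set up the bench for a doming job. Lay the flat steel block centred on the round black rubber pad, and stand the brass doming block on top of it, centred and with its sides square to the steel block's. On the pale wooden board, stand the wooden burr stand on the cork spot next to the anvil, the amber jar on the cork spot next to the blue vise, and the red-lidded tin on the middle cork spot between them, each centred on its spot and upright; leave the green ring box where it is.

Things in the scene. Friction and masses are not known exactly. Their poses are not given: they have to be found in the camera images.
- steel_block: Bright steel bench block, a flat square slab 60 x 60 mm, 22 mm high, about 0.6 kg. Origin: centre of the underside; z up. Loose; starts upright on the bench in the loose row of things between the robot and the board. x and y run along its sides. At the start its yaw is within 0.5 rad of the world axes.
- brass_block: Brass doming block, a 40 mm cube with dark round dimples in its top and sides, about 0.5 kg. Origin: centre of the underside; z up. Loose; starts upright on the bench in the loose row of things between the robot and the board. x and y are square to its sides. At the start its yaw is within 0.5 rad of the world axes.
- burr_stand: Round pale wooden burr stand, a solid disc 56 mm in diameter and 30 mm high, with seven small steel burrs standing 17 mm out of its top (47 mm overall, all within 19 mm of its axis; grip the wood), about 90 g. Origin: centre of the underside; z up. Loose; starts upright on the bench in the loose row of things between the robot and the board. Any yaw.
- jar: Closed amber glass jar with a black lid, 48 mm in diameter, 56 mm high overall, about 120 g. Origin: centre of the underside; z up. Loose; starts upright on the bench in the loose row of things between the robot and the board. Any yaw.
- tin: Round aluminium tin with a red lid, 54 mm in diameter over the lid (the lid is the upper 12 mm; 52 mm below it), 32 mm high, about 100 g. Origin: centre of the underside; z up. Loose; starts upright on the bench in the loose row of things between the robot and the board. Any yaw.
- ring_box: Small closed green ring box, 47 x 47 mm, 39 mm high, loose, standing in the same row. Not to be moved. Origin: centre of the underside.
- pad: Round black rubber pad, flat, 110 mm in diameter, 6 mm thick, fixed to the bench in the same row, between the robot and the board. Origin: centre of its underside, so its top is at z = 0.006 m. Place for the steel block, with the brass block on that.
- board: Pale wooden board, 90 mm (its x) by 470 mm (its y), 10 mm thick, fixed to the bench beyond the row, long way left to right, yaw within 0.15 rad. Origin: centre of its underside; z up; its top is at z = 0.010 m. Three flat round cork spots, 60 mm wide with dark rims, lie in its top at x = 0 and y = -0.100, 0 and +0.100 m in its frame. Anvil and vise stand at its ends (y = +-0.190 m; which is where varies).
- anvil: Small grey steel anvil with a short horn towards the robot, 54 mm along the board, 49 mm high, fixed on one end of the board, 90 mm from the nearest cork spot, centre to centre. Origin: centre of its underside, on the board's top.
- vise: Small blue bench vise with steel jaws, 54 mm along the board, 50 mm high, fixed on the other end of the board, 90 mm from the nearest cork spot, centre to centre. Origin: centre of its underside, on the board's top.
Not all that is in view belongs to the job. What is shaped like the burr_stand but pink or purple is not meant.

How it is judged:
By the outcome, as a careful person would: the job done as asked, in the order asked, and still so for the second after the job is handed in, with the robot touching nothing.
It also fails if it takes over 112 s, if anything falls off the work surface, if the arm or the gripper's body presses on something with over 40 N, if the wrist force passes 120 N, or if a joint passes its speed limit or range.

## Working session

There is one attempt and no reset: what is moved stays moved. The work goes in short steps, Python scripts to look and compute and a shell command to move; the robot and the scene stay as the last step left them, time stands still between calls to the robot, and variables do not carry over. Pictures are saved under pics/ and viewed, at most 14 in all, crops included, and the job is handed in when it is done.

```bash
ls; mkdir -p pics
cat > h.py <<'E'
import numpy as np, cv2
from cell import env
def world(p,pic): return np.array(pic["R"]).T@(np.array(p)-np.array(pic["t"]))
def ray(u,v,pic,z):
    R=np.array(pic["R"]);t=np.array(pic["t"]);c=-R.T@t
    d=R.T@np.array([(u-pic["cx"])/pic["fx"],(v-pic["cy"])/pic["fy"],1]);return c+d*(z-c[2])/d[2]
def proj(X,pic):
    c=np.array(pic["R"])@np.array(X)+np.array(pic["t"]);return pic["fx"]*c[0]/c[2]+pic["cx"],pic["fy"]*c[1]/c[2]+pic["cy"]
def save(pic,name): cv2.imwrite("pics/"+name,cv2.cvtColor(pic["frame"],cv2.COLOR_RGB2BGR))
E
python3 - <<'E'
from h import *
s=env.sense();print(s["time"],s["position"],s["orientation"],s["grip_width"])
for c in("top","scene"):
    p=env.read_camera(c);save(p,c+"0.png")
    print(c,np.round(-np.array(p["R"]).T@np.array(p["t"]),3))
    for n in "steel_block brass_block burr_stand jar tin ring_box pad board anvil vise".split():
        print(n,[(np.round(world(d["position"],p),3).tolist(),[round(x) for x in proj(world(d["position"],p),p)],round(d["conf"],2)) for d in env.place_of(n,p)[:3]])
E
```

```text
pics
0.0 [0.28002322 0.55841932 0.23077387] [-8.95398287e-05  2.30299490e-01  9.73119659e-01 -5.15636204e-04] 0.08555053211160375
top [ 0.359 -0.015  1.525]
steel_block [([0.512, -0.407, 0.001], [425, 210], 0.16)]
brass_block [([0.451, 0.264, -0.004], [190, 229], 0.78)]
burr_stand [([0.361, -0.067, 0.001], [305, 262], 0.85), ([0.322, 0.308, 0.003], [172, 274], 0.82), ([0.414, 0.358, -0.003], [156, 241], 0.72)]
jar [([0.512, -0.408, 0.002], [425, 210], 0.79)]
tin [([0.47, -0.009, -0.004], [285, 224], 0.82), ([0.46, -0.268, -0.001], [376, 228], 0.17)]
ring_box [([0.48, -0.131, -0.003], [328, 220], 0.74), ([0.465, -0.267, 0.0], [376, 226], 0.53)]
pad [([0.554, 0.41, -0.002], [140, 192], 0.66), ([0.631, -0.178, 0.012], [345, 167], 0.52)]
board [([0.628, 0.011, -0.003], [279, 169], 0.88)]
anvil [([0.452, 0.267, -0.003], [188, 228], 0.69), ([0.63, -0.176, 0.015], [344, 168], 0.68)]
vise [([0.63, 0.201, 0.009], [213, 166], 0.69)]
scene [1.004 0.698 0.83 ]
steel_block [([0.461, -0.269, -0.005], [232, 171], 0.79), ([0.519, -0.404, 0.0], [189, 154], 0.46)]
brass_block [([0.454, 0.272, -0.001], [373, 293], 0.96)]
burr_stand [([0.371, 0.041, -0.001], [331, 217], 0.96), ([0.328, 0.316, -0.006], [429, 279], 0.83), ([0.411, 0.357, -0.004], [418, 310], 0.8)]
jar [([0.518, -0.404, -0.0], [189, 154], 0.62)]
tin [([0.465, -0.007, 0.001], [289, 222], 0.9), ([0.637, 0.016, -0.0], [234, 260], 0.48), ([0.447, 0.133, -0.002], [332, 253], 0.27)]
ring_box [([0.487, -0.136, 0.004], [251, 197], 0.73)]
pad [([0.554, 0.408, -0.001], [387, 365], 0.68)]
board [([0.635, 0.013, 0.002], [234, 258], 0.93)]
anvil [([0.629, -0.177, 0.007], [194, 210], 0.83)]
vise [([0.635, 0.204, 0.007], [285, 312], 0.74)]
```

Run:
```python
import cv2
a=cv2.imread("pics/top0.png")[110:320,90:490];cv2.imwrite("pics/top0c.png",cv2.resize(a,(800,420),interpolation=cv2.INTER_CUBIC))
```

```text
(no output)
```

View pics/scene0.png

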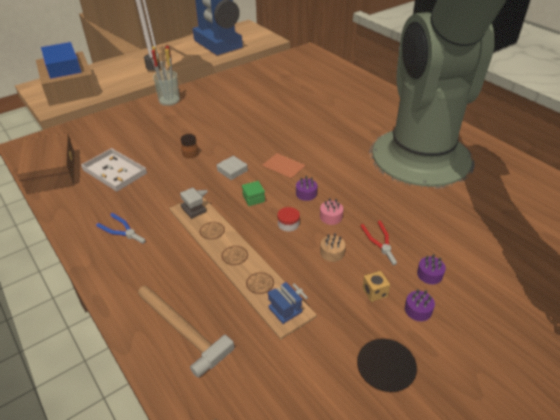

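View pics/top0c.png

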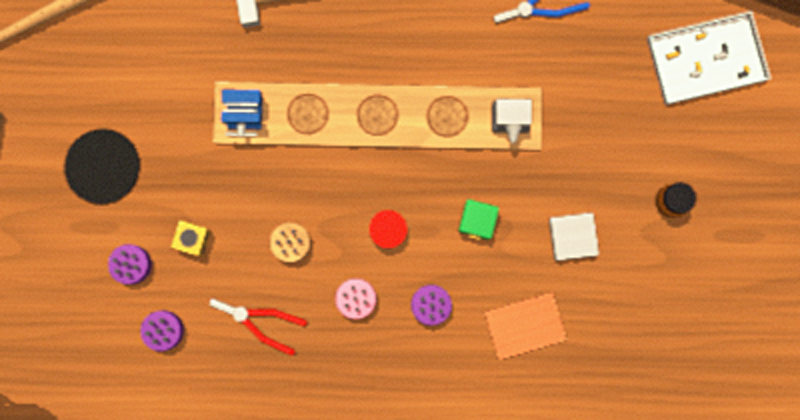

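Top view (full-frame pixels): the pale burr stand is at (235,231). Its look-alikes are a pink one at (268,260) and purple ones at (155,242), (171,275) and (306,262). The steel block at (377,228) could be confused with the white tray at (444,138) or the copper sheet at (352,272). The vise is on the left (+y) and the anvil on the right (-y). I'll refine positions by segmentation and check the choice in a close crop.

```bash
cat >> h.py <<'E'
def seg(pic,lo,hi,near,z,w=45):
    """HSV mask -> contour nearest expected pixel; returns world centre at height z, min-area-rect size/yaw"""
    hsv=cv2.cvtColor(pic["frame"],cv2.COLOR_RGB2HSV);m=cv2.inRange(hsv,np.array(lo),np.array(hi))
    k=np.zeros_like(m);cv2.circle(k,tuple(int(round(a)) for a in near),w,255,-1);m&=k
    m=cv2.morphologyEx(m,cv2.MORPH_CLOSE,np.ones((5,5),np.uint8))
    cs,_=cv2.findContours(m,cv2.RETR_EXTERNAL,cv2.CHAIN_APPROX_NONE)
    if not cs: return None
    c=cv2.convexHull(max(cs,key=cv2.contourArea))[:,0,:].astype(float)
    W=np.array([ray(u,v,pic,z)[:2] for u,v in c]).astype(np.float32)
    r=cv2.minAreaRect(W*1000);e=cv2.minEnclosingCircle(W*1000)
    a=(r[2]+45)%90-45
    return dict(c=np.round(np.array(r[0])/1000,4).tolist(),size=np.round(r[1],1).tolist(),yaw=round(a,1),circ=[round(e[0][0]/1e3,4),round(e[0][1]/1e3,4)],rad=round(e[1],1))
def pose():
    s=env.sense();w,x,y,z=s["orientation"]
    from scipy.spatial.transform import Rotation as Q
    return np.array(s["position"]),Q.from_quat([x,y,z,w]).as_matrix(),s
def go(X,ang=None):
    """print tool-frame turn to bring tool y to world angle ang (deg, mod 180), then shift (cm) after that turn"""
    p,R,s=pose();cur=np.degrees(np.arctan2(R[1,1],R[0,1]));d=0 if ang is None else (ang-cur+90)%180-90
    a=np.radians(cur+d);y=np.array([np.cos(a),np.sin(a),0]);z=np.array([0,0,-1.]);x=np.cross(y,z);D=(np.array(X)-p)*100
    print("cur",np.round(p,4),round(cur,2),"t",round(s["time"],2),"q7",round(s["qpos"][6],2),"w",round(s["grip_width"],4),"tilt",np.round(R[:2,2],3),"| az",round(-d,2),"then x %.2f y %.2f z %.2f"%(D@x,D@y,D@z))
E
python3 - <<'E'
from h import *
p=env.read_camera("top")
f=lambda u,v:(90+u/2,110+v/2)
print("pad",seg(p,(0,0,0),(180,255,40),f(102,166),.006,30))
print("tin",seg(p,(0,200,120),(4,255,255),f(388,230),.032,18))
print("steel",seg(p,(0,0,130),(180,70,255),f(575,237),.022,22))
print("brass",seg(p,(22,120,120),(35,255,255),f(190,238),.04,16))
h=cv2.cvtColor(p["frame"],cv2.COLOR_RGB2HSV)
for n,q in dict(board=f(258,100),board2=f(340,100),burr=f(290,242),bench=f(330,270),jar=f(680,197),pad=f(102,166),brass=f(178,240)).items(): print(n,h[int(q[1]),int(q[0])])
for q in [(308,114),(378,115),(448,116)]: print(np.round(ray(*f(*q),p,.01),3))
w=env.read_camera("wrist");save(w,"w0.png");P,R,s=pose();c=-np.array(w["R"]).T@w["t"]
print("cam in tool",np.round(R.T@(c-P),3),"cam axes in tool\n",np.round(R.T@np.array(w["R"]).T,2),w["fx"])
go([.46,-.268,.25],90)
cr=p["frame"][200:300,130:400];cv2.imwrite("pics/crop.png",cv2.cvtColor(cv2.resize(cr,None,fx=2.9,fy=2.9,interpolation=cv2.INTER_CUBIC),cv2.COLOR_RGB2BGR))
E
```

```text
pad {'c': [0.5836, 0.3704], 'size': [15.1, 11.1], 'yaw': 16.1, 'circ': [0.5836, 0.3704], 'rad': 9.4}
tin {'c': [0.4654, -0.0062], 'size': [50.0, 48.7], 'yaw': 27.4, 'circ': [0.4652, -0.0064], 'rad': 26.0}
steel {'c': [0.4587, -0.2664], 'size': [58.7, 61.0], 'yaw': 7.9, 'circ': [0.4596, -0.2661], 'rad': 40.2}
brass {'c': [0.4485, 0.2716], 'size': [40.0, 38.6], 'yaw': -16.6, 'circ': [0.4489, 0.2715], 'rad': 25.4}
board [106 184 157]
board2 [ 17 146 244]
burr [ 13 139 154]
bench [ 13 186 221]
jar [ 8 39 52]
pad [16 61 54]
brass [ 25 172 246]
[0.63 0.11 0.01]
[0.629 0.01  0.01 ]
[ 0.629 -0.09   0.01 ]
cam in tool [ 0.083  0.    -0.142] cam axes in tool
 [[ 0.   -0.95 -0.32]
 [ 1.    0.   -0.  ]
 [ 0.   -0.32  0.95]] 376.3518356890618
cur [0.2802 0.5587 0.2313] 63.37 t 1.2 q7 -0.11 w 0.0856 tilt [ 0. -0.] | az -26.63 then x -17.98 y -82.67 z -1.87
```

View pics/crop.png

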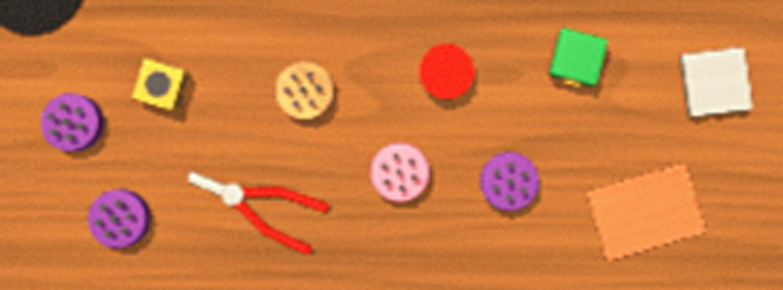

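View pics/w0.png

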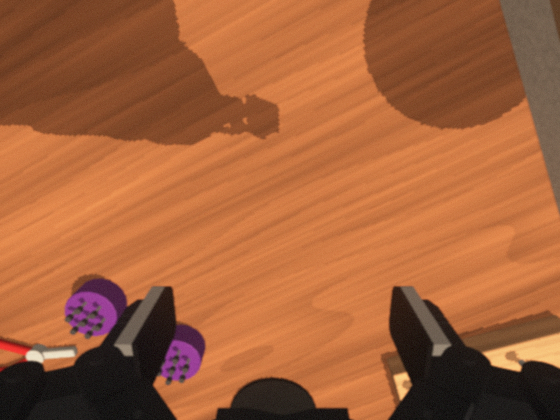

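The close crop confirms the choices: the only wood-coloured stand is at crop (305,91) and the square pale-grey steel block is at (716,82). In the wrist view the fingers enter at the bottom, image right is tool +y and image up is tool +x. Next I move over the steel block.

```bash
python3 -m crank '[{"az":-8.5},{"az":-8.5},{"az":-8.5},{"az":-8.5},{"x":-3.5},{"x":-3.5},{"x":-3},{"y":-4},{"y":-4.4},{"y":-4.4},{"y":-4.4},{"y":-4.4}]'
python3 -m crank '[{"y":-4.4},{"y":-4.4},{"y":-4.4},{"y":-4.4},{"y":-4.4},{"y":-4.4},{"y":-4.4},{"y":-4.4},{"y":-4.4},{"y":-4.4},{"y":-4.4},{"y":-4.4}]'
python3 -m crank '[{"y":-4.4},{"y":-4.4},{"x":3.5},{}]'
cat > steel.py <<'E'
from h import *
p=env.read_camera("wrist");save(p,"w1.png")
near=proj([.459,-.266,.022],p);print(near)
print(seg(p,(0,0,110),(180,80,255),near,.022,130))
t=env.read_camera("top");print(seg(t,(0,0,130),(180,70,255),proj([.459,-.266,.022],t),.022,22))
go([.459,-.266,.1],97.9)
E
python3 steel.py
```

```text
(np.float64(-184.99732540112376), np.float64(544.388364175411))
None
{'c': [0.4587, -0.2664], 'size': [58.7, 61.0], 'yaw': 7.9, 'circ': [0.4596, -0.2661], 'rad': 40.2}
cur [0.2802 0.5587 0.2313] 63.36 t 1.3 q7 -0.11 w 0.0856 tilt [-0. -0.] | az -34.54 then x -6.38 y -84.14 z 13.13invalid input
invalid input
invalid input
```

View pics/w1.png

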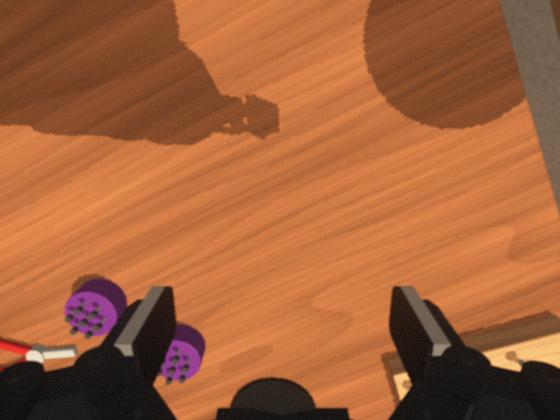

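The view hasn't changed because the move was refused. Each row probably needs every key.

```bash
python3 -m crank '[{"grip":1,"x":0,"y":0,"z":0,"ax":0,"ay":0,"az":-8.5}]'; python3 -m crank '[{"grip":1,"az":-8.5}]'
```

```text
time: 1.4
position: [0.28, 0.5587, 0.2313]
orientation: [0.0, 0.157, 0.988, -0.0]
force: [-0.6, 0.3, 0.2]
grip_width: 0.0854
gripper_force: 0.0invalid input
```

```bash
python3 -m crank '[{"grip":1,"x":0,"y":0,"z":0,"ax":0,"ay":0,"az":-8.5},{"grip":1,"x":0,"y":0,"z":0,"ax":0,"ay":0,"az":-8.5},{"grip":1,"x":0,"y":0,"z":0,"ax":0,"ay":0,"az":-8.5},{"grip":1,"x":-3.5,"y":0,"z":0,"ax":0,"ay":0,"az":0},{"grip":1,"x":-3.5,"y":0,"z":0,"ax":0,"ay":0,"az":0},{"grip":1,"x":-3,"y":0,"z":0,"ax":0,"ay":0,"az":0},{"grip":1,"x":0,"y":-4,"z":0,"ax":0,"ay":0,"az":0},{"grip":1,"x":0,"y":-4.4,"z":0,"ax":0,"ay":0,"az":0},{"grip":1,"x":0,"y":-4.4,"z":0,"ax":0,"ay":0,"az":0},{"grip":1,"x":0,"y":-4.4,"z":0,"ax":0,"ay":0,"az":0},{"grip":1,"x":0,"y":-4.4,"z":0,"ax":0,"ay":0,"az":0},{"grip":1,"x":0,"y":-4.4,"z":0,"ax":0,"ay":0,"az":0}]' 
python3 -m crank '[{"grip":1,"x":0,"y":-4.4,"z":0,"ax":0,"ay":0,"az":0},{"grip":1,"x":0,"y":-4.4,"z":0,"ax":0,"ay":0,"az":0},{"grip":1,"x":0,"y":-4.4,"z":0,"ax":0,"ay":0,"az":0},{"grip":1,"x":0,"y":-4.4,"z":0,"ax":0,"ay":0,"az":0},{"grip":1,"x":0,"y":-4.4,"z":0,"ax":0,"ay":0,"az":0},{"grip":1,"x":0,"y":-4.4,"z":0,"ax":0,"ay":0,"az":0},{"grip":1,"x":0,"y":-4.4,"z":0,"ax":0,"ay":0,"az":0},{"grip":1,"x":0,"y":-4.4,"z":0,"ax":0,"ay":0,"az":0},{"grip":1,"x":0,"y":-4.4,"z":0,"ax":0,"ay":0,"az":0},{"grip":1,"x":0,"y":-4.4,"z":0,"ax":0,"ay":0,"az":0},{"grip":1,"x":0,"y":-4.4,"z":0,"ax":0,"ay":0,"az":0},{"grip":1,"x":0,"y":-4.4,"z":0,"ax":0,"ay":0,"az":0}]' 
python3 -m crank '[{"grip":1,"x":3.5,"y":-3,"z":0,"ax":0,"ay":0,"az":0},{"grip":1,"x":0,"y":0,"z":0,"ax":0,"ay":0,"az":0}]'; python3 steel.py
```

```text
time: 2.6
position: [0.4127, 0.3118, 0.2314]
orientation: [0.0, -0.064, 0.998, 0.0]
force: [1.4, 0.1, 1.6]
grip_width: 0.0854
gripper_force: 0.0
time: 3.8
position: [0.4804, -0.2119, 0.2315]
orientation: [0.0, -0.064, 0.998, -0.0]
force: [0.8, 0.5, 0.6]
grip_width: 0.0855
gripper_force: 0.0
time: 4.0
position: [0.4459, -0.249, 0.2312]
orientation: [-0.001, -0.061, 0.998, -0.001]
force: [0.3, 1.0, 0.4]
grip_width: 0.0855
gripper_force: 0.0
(np.float64(262.8106655163189), np.float64(188.39690684220164))
{'c': [0.4585, -0.2662], 'size': [61.6, 58.5], 'yaw': 7.5, 'circ': [0.459, -0.2659], 'rad': 40.6}
{'c': [0.4508, -0.3066], 'size': [43.6, 96.1], 'yaw': -25.5, 'circ': [0.4536, -0.3007], 'rad': 49.1}
cur [ 0.449  -0.2449  0.2314] 97.25 t 4.1 q7 2.13 w 0.0858 tilt [0. 0.] | az -0.65 then x -0.70 y -2.23 z 13.14
```

View pics/w1.png

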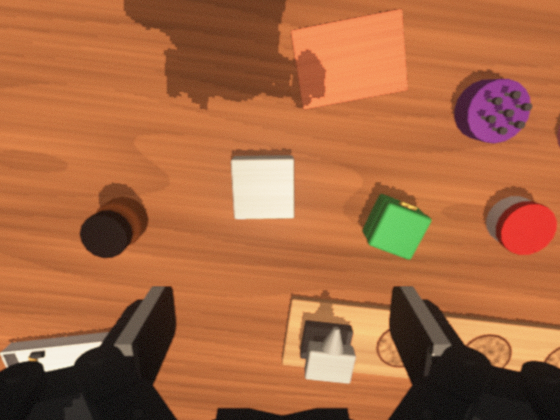

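The wrist view shows the steel block at (263,188), with the jar at (105,233), green box at (398,227) and tin at (525,226).

```bash
python3 -m crank '[{"grip":1,"x":-0.7,"y":-2.2,"z":0,"ax":0,"ay":0,"az":-0.3},{"grip":1,"x":0,"y":0,"z":4.5,"ax":0,"ay":0,"az":0},{"grip":1,"x":0,"y":0,"z":4.5,"ax":0,"ay":0,"az":0},{"grip":1,"x":0,"y":0,"z":4.5,"ax":0,"ay":0,"az":0},{"grip":1,"x":0,"y":0,"z":4.5,"ax":0,"ay":0,"az":0},{"grip":1,"x":0,"y":0,"z":0,"ax":0,"ay":0,"az":0},{"grip":1,"x":0,"y":0,"z":0,"ax":0,"ay":0,"az":0}]' 70
python3 -c "
from h import *
go([.4588,-.2663,.003],97.6)"
```

```text
time: 4.8
position: [0.4597, -0.2645, 0.052]
orientation: [-0.0, -0.067, 0.998, 0.0]
force: [1.4, -1.0, 0.6]
grip_width: 0.0855
gripper_force: 0.0
cur [ 0.4597 -0.2645  0.052 ] 97.72 t 4.8 q7 2.19 w 0.0855 tilt [-0.001  0.001] | az 0.12 then x 0.12 y -0.17 z 4.90
```

```bash
python3 -m crank '[{"grip":1,"x":0.1,"y":-0.2,"z":2.5,"ax":0,"ay":0,"az":0},{"grip":1,"x":0,"y":0,"z":2.3,"ax":0,"ay":0,"az":0},{"grip":1,"x":0,"y":0,"z":0,"ax":0,"ay":0,"az":0},{"grip":-0.2,"x":0,"y":0,"z":0,"ax":0,"ay":0,"az":0},{"grip":-0.2,"x":0,"y":0,"z":0,"ax":0,"ay":0,"az":0},{"grip":-0.2,"x":0,"y":0,"z":0,"ax":0,"ay":0,"az":0},{"grip":-0.2,"x":0,"y":0,"z":0,"ax":0,"ay":0,"az":0},{"grip":-0.2,"x":0,"y":0,"z":0,"ax":0,"ay":0,"az":0}]' 70
python3 -c "
from h import *
go([.4588,-.2663,.003],97.6)"
```

```text
time: 5.6
position: [0.4598, -0.2677, 0.0058]
orientation: [0.001, -0.067, 0.998, -0.001]
force: [-3.1, 3.6, 21.8]
grip_width: 0.058
gripper_force: 70.8
cur [ 0.4598 -0.2677  0.0058] 97.67 t 5.6 q7 2.2 w 0.058 tilt [ 0.003 -0.001] | az 0.07 then x 0.08 y 0.15 z 0.28
```

```bash
python3 -m crank '[{"grip":-0.2,"x":0,"y":0,"z":-1,"ax":0,"ay":0,"az":0},{"grip":-0.2,"x":0,"y":0,"z":-3,"ax":0,"ay":0,"az":0},{"grip":-0.2,"x":0,"y":0,"z":-4,"ax":0,"ay":0,"az":0},{"grip":-0.2,"x":0,"y":0,"z":-4,"ax":0,"ay":0,"az":0},{"grip":-0.2,"x":-1,"y":4,"z":0,"ax":0,"ay":0,"az":0},{"grip":-0.2,"x":-1,"y":4.4,"z":0,"ax":0,"ay":0,"az":0},{"grip":-0.2,"x":-1,"y":4.4,"z":0,"ax":0,"ay":0,"az":0},{"grip":-0.2,"x":-1,"y":4.4,"z":0,"ax":0,"ay":0,"az":0},{"grip":-0.2,"x":-1,"y":4.4,"z":0,"ax":0,"ay":0,"az":0},{"grip":-0.2,"x":-1,"y":4.4,"z":0,"ax":0,"ay":0,"az":0},{"grip":-0.2,"x":-1,"y":4.4,"z":0,"ax":0,"ay":0,"az":0},{"grip":-0.2,"x":-1,"y":4.4,"z":0,"ax":0,"ay":0,"az":0}]' 70
python3 -m crank '[{"grip":-0.2,"x":-1,"y":4.4,"z":0,"ax":0,"ay":0,"az":0},{"grip":-0.2,"x":-1,"y":4.4,"z":0,"ax":0,"ay":0,"az":0},{"grip":-0.2,"x":-2,"y":4.4,"z":0,"ax":0,"ay":0,"az":0},{"grip":-0.2,"x":-1,"y":4.4,"z":0,"ax":0,"ay":0,"az":0},{"grip":-0.2,"x":0,"y":4.2,"z":0,"ax":0,"ay":0,"az":0},{"grip":-0.2,"x":0,"y":4,"z":0,"ax":0,"ay":0,"az":0},{"grip":-0.2,"x":0,"y":0,"z":0,"ax":0,"ay":0,"az":0},{"grip":-0.2,"x":0,"y":0,"z":0,"ax":0,"ay":0,"az":0}]' 70
cat > pad.py <<'E'
from h import *
for c in("top","wrist"):
    p=env.read_camera(c);save(p,c+"2.png")
    print(c,seg(p,(0,0,0),(180,120,90),proj([.554,.409,.006],p),.006,28 if c=="top" else 200))
    print([np.round(world(d["position"],p),4).tolist() for d in env.place_of("pad",p)[:2]])
go([.554,.409,.1],97.7)
E
python3 pad.py
```

```text
time: 6.8
position: [0.4912, 0.0902, 0.1246]
orientation: [0.0, -0.067, 0.998, 0.0]
force: [1.0, -0.2, -6.8]
grip_width: 0.058
gripper_force: 80.2
time: 7.6
position: [0.5059, 0.3514, 0.1241]
orientation: [0.0, -0.068, 0.998, -0.0]
force: [0.2, -1.7, -6.2]
grip_width: 0.0582
gripper_force: 80.2
top {'c': [0.5641, 0.3926], 'size': [160.9, 82.9], 'yaw': 28.6, 'circ': [0.5546, 0.4085], 'rad': 81.4}
[[0.5521, 0.4094, 0.0023]]
wrist {'c': [0.5899, 0.4768], 'size': [232.1, 144.8], 'yaw': 23.5, 'circ': [0.5986, 0.4631], 'rad': 126.8}
[]
cur [0.507  0.3495 0.1239] 97.58 t 7.8 q7 1.07 w 0.0575 tilt [ 0. -0.] | az -0.12 then x -5.46 y 5.27 z 2.39
```

View pics/wrist2.png

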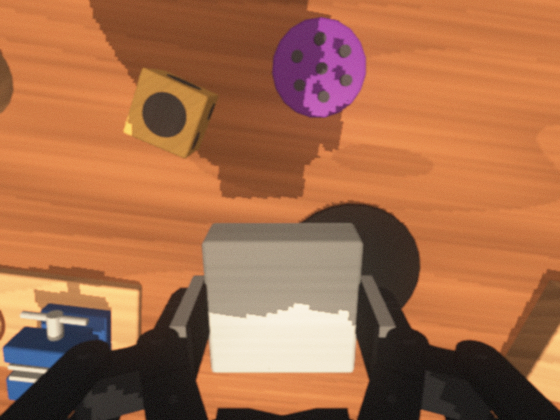

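The wrist view shows the steel block held squarely at (283,300), with the pad behind it, right edge at (420,268) and top at (350,203). I'll measure the pad and cork spots from the unobstructed first pictures.

```bash
cat > pad2.py <<'E'
from h import *
for c,X in(("top",30),("scene",40)):
    p=dict(env.read_camera(c));p["frame"]=cv2.cvtColor(cv2.imread(f"pics/{c}0.png"),cv2.COLOR_BGR2RGB)
    print(c,seg(p,(0,0,0),(180,255,85),proj([.554,.409,.006],p),.006,X))
    g=cv2.cvtColor(p["frame"],cv2.COLOR_RGB2GRAY)
    near=proj([.63,.01,.01],p)
    b=seg(p,(14,80,150),(26,175,255),near,.01,105);print("board",b)
w=dict(env.read_camera("wrist"));w["frame"]=cv2.cvtColor(cv2.imread("pics/wrist2.png"),cv2.COLOR_BGR2RGB)
hsv=cv2.cvtColor(w["frame"],cv2.COLOR_RGB2HSV);m=(hsv[:,:,2]<75)
# right/top rim points of pad in wrist view -> circle fit radius 55mm
pts=[]
for u in range(325,405,6):
    v=np.where(m[190:262,u])[0]
    if len(v): pts.append(ray(u,190+v[0],w,.006)[:2])
for v in range(225,300,6):
    uu=np.where(m[v,370:440])[0]
    if len(uu): pts.append(ray(370+uu[-1],v,w,.006)[:2])
from scipy.optimize import least_squares
P=np.array(pts);r=least_squares(lambda c:np.hypot(*(P-c).T)-.055,[.554,.409],loss="soft_l1",f_scale=.002);print("fit",r.x,np.abs(r.fun).mean())
E
python3 pad2.py
```

```text
top {'c': [0.5515, 0.4054], 'size': [104.2, 104.4], 'yaw': 0.7, 'circ': [0.5522, 0.4062], 'rad': 53.7}
board {'c': [0.6304, 0.0129], 'size': [469.6, 92.8], 'yaw': -0.5, 'circ': [0.6295, 0.0127], 'rad': 238.6}
scene {'c': [0.5562, 0.4093], 'size': [106.6, 106.7], 'yaw': -37.0, 'circ': [0.5559, 0.4094], 'rad': 54.7}
board {'c': [0.6348, 0.0136], 'size': [471.9, 95.8], 'yaw': -0.5, 'circ': [0.6337, 0.0142], 'rad': 238.8}
fit [0.5531152  0.40602345] 0.0002887512425988167
```

```bash
python3 -m crank '[{"grip":-0.2,"x":-3,"y":3,"z":0,"ax":0,"ay":0,"az":0},{"grip":-0.2,"x":-2.4,"y":2,"z":0,"ax":0,"ay":0,"az":0},{"grip":-0.2,"x":0,"y":0,"z":3,"ax":0,"ay":0,"az":0},{"grip":-0.2,"x":0,"y":0,"z":3,"ax":0,"ay":0,"az":0},{"grip":-0.2,"x":0,"y":0,"z":2.5,"ax":0,"ay":0,"az":0},{"grip":-0.2,"x":0,"y":0,"z":0,"ax":0,"ay":0,"az":0},{"grip":-0.2,"x":0,"y":0,"z":0,"ax":0,"ay":0,"az":0}]' 70
python3 -c "
from h import *
go([.554,.4065,.012],97.6)"
```

```text
time: 8.65
position: [0.5537, 0.4072, 0.0388]
orientation: [-0.0, -0.067, 0.998, -0.0]
force: [0.1, 0.8, -5.2]
grip_width: 0.0579
gripper_force: 80.1
cur [0.5537 0.4072 0.0388] 97.64 t 8.65 q7 1.06 w 0.0579 tilt [-0. -0.] | az 0.04 then x -0.02 y -0.07 z 2.68
```

```bash
python3 -m crank '[{"grip":-0.2,"x":0,"y":-0.1,"z":1.5,"ax":0,"ay":0,"az":0},{"grip":-0.2,"x":0,"y":0,"z":0.7,"ax":0,"ay":0,"az":0},{"grip":-0.2,"x":0,"y":0,"z":0.3,"ax":0,"ay":0,"az":0},{"grip":-0.2,"x":0,"y":0,"z":0.1,"ax":0,"ay":0,"az":0},{"grip":-0.2,"x":0,"y":0,"z":0,"ax":0,"ay":0,"az":0}]' 70
python3 -c "
from h import *
go([.554,.4065,.012],97.6)"
```

```text
time: 9.15
position: [0.5536, 0.4065, 0.0125]
orientation: [0.0, -0.067, 0.998, 0.0]
force: [0.4, 0.9, -5.9]
grip_width: 0.058
gripper_force: 80.2
cur [0.5536 0.4065 0.0125] 97.67 t 9.15 q7 1.06 w 0.058 tilt [0. 0.] | az 0.07 then x -0.04 y -0.01 z 0.05
```

```bash
python3 -m crank '[{"grip":-0.2,"x":0,"y":0,"z":0.1,"ax":0,"ay":0,"az":0},{"grip":-0.2,"x":0,"y":0,"z":0.1,"ax":0,"ay":0,"az":0}]' 20
python3 -m crank '[{"grip":0.5,"x":0,"y":0,"z":0,"ax":0,"ay":0,"az":0},{"grip":0.8,"x":0,"y":0,"z":0,"ax":0,"ay":0,"az":0},{"grip":0.8,"x":0,"y":0,"z":0,"ax":0,"ay":0,"az":0},{"grip":0.8,"x":0,"y":0,"z":-2,"ax":0,"ay":0,"az":0},{"grip":1,"x":0,"y":0,"z":-4,"ax":0,"ay":0,"az":0},{"grip":1,"x":0,"y":0,"z":-4,"ax":0,"ay":0,"az":0},{"grip":1,"x":4,"y":0,"z":-4,"ax":0,"ay":0,"az":0},{"grip":1,"x":4,"y":-3,"z":-4,"ax":0,"ay":0,"az":0},{"grip":1,"x":2,"y":-3,"z":0,"ax":0,"ay":0,"az":0},{"grip":1,"x":0,"y":-3,"z":0,"ax":0,"ay":0,"az":0},{"grip":1,"x":0,"y":0,"z":0,"ax":0,"ay":0,"az":0},{"grip":1,"x":0,"y":0,"z":0,"ax":0,"ay":0,"az":0}]'
cat > chk.py <<'E'
from h import *
w=env.read_camera("wrist");save(w,"w3.png")
print("steel",seg(w,(0,0,130),(180,70,255),proj([.553,.4065,.028],w),.028,100))
print("brass",seg(w,(18,120,90),(35,255,255),proj([.4485,.2716,.04],w),.04,70))
print("burr",[np.round(world(d["position"],w),4).tolist() for d in env.place_of("burr_stand",w)])
print("pad",[np.round(world(d["position"],w),4).tolist() for d in env.place_of("pad",w)])
go([.4485,.2716,.1],73.4);go([.4485,.2716,.1],-16.6)
E
python3 chk.py
```

```text
time: 9.35
position: [0.5538, 0.4067, 0.012]
orientation: [0.0, -0.067, 0.998, 0.0]
force: [-12.4, -6.4, 30.1]
grip_width: 0.0581
gripper_force: 84.2
time: 10.55
position: [0.4793, 0.3121, 0.1774]
orientation: [0.0, -0.066, 0.998, 0.0]
force: [-0.3, 0.1, 0.1]
grip_width: 0.0852
gripper_force: 0.0
steel {'c': [0.5524, 0.4061], 'size': [62.5, 60.1], 'yaw': 7.6, 'circ': [0.5525, 0.405], 'rad': 41.1}
brass {'c': [0.4495, 0.273], 'size': [39.0, 39.0], 'yaw': -16.5, 'circ': [0.4495, 0.273], 'rad': 26.6}
burr [[0.4491, 0.1311, 0.0012], [0.4131, 0.3572, -0.0009]]
pad []
cur [0.4787 0.3131 0.1767] 97.72 t 10.7 q7 1.09 w 0.0853 tilt [-0.  0.] | az 24.32 then x 1.71 y -4.84 z 7.67
cur [0.4787 0.3131 0.1767] 97.72 t 10.7 q7 1.09 w 0.0853 tilt [-0.  0.] | az -65.68 then x 4.84 y 1.71 z 7.67
```

View pics/w3.png

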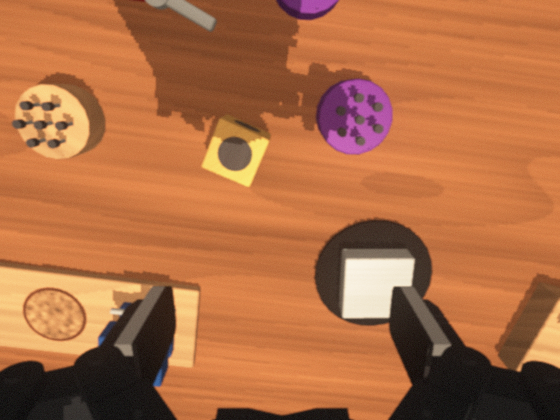

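The wrist view shows the steel block on the pad at (377,283), the brass block at (236,152) and the pale burr stand at (52,122). I'm grasping the brass block next.

```bash
python3 -m crank '[{"grip":1,"x":0,"y":0,"z":0,"ax":0,"ay":0,"az":8.1},{"grip":1,"x":0,"y":0,"z":0,"ax":0,"ay":0,"az":8.1},{"grip":1,"x":0,"y":0,"z":0,"ax":0,"ay":0,"az":8.0},{"grip":1,"x":1.6,"y":-4.6,"z":0,"ax":0,"ay":0,"az":0},{"grip":1,"x":0,"y":0,"z":4,"ax":0,"ay":0,"az":0},{"grip":1,"x":0,"y":0,"z":4,"ax":0,"ay":0,"az":0},{"grip":1,"x":0,"y":0,"z":3,"ax":0,"ay":0,"az":0},{"grip":1,"x":0,"y":0,"z":0,"ax":0,"ay":0,"az":0},{"grip":1,"x":0,"y":0,"z":0,"ax":0,"ay":0,"az":0}]'
python3 -c "
from h import *
go([.4492,.2725,.009],73.5)"
```

```text
time: 11.6
position: [0.4505, 0.2729, 0.0672]
orientation: [-0.0, 0.144, 0.99, -0.0]
force: [-0.3, 0.0, 0.6]
grip_width: 0.0854
gripper_force: 0.0
cur [0.4505 0.2729 0.0672] 73.48 t 11.6 q7 0.8 w 0.0854 tilt [-0.001 -0.001] | az -0.02 then x 0.11 y -0.08 z 5.82
```

```bash
python3 -m crank '[{"grip":1,"x":0.1,"y":-0.1,"z":3,"ax":0,"ay":0,"az":0},{"grip":1,"x":0,"y":0,"z":2.8,"ax":0,"ay":0,"az":0},{"grip":0.3,"x":0,"y":0,"z":0,"ax":0,"ay":0,"az":0},{"grip":-0.5,"x":0,"y":0,"z":0,"ax":0,"ay":0,"az":0},{"grip":-0.5,"x":0,"y":0,"z":0,"ax":0,"ay":0,"az":0},{"grip":-0.5,"x":0,"y":0,"z":0,"ax":0,"ay":0,"az":0},{"grip":-0.5,"x":0,"y":0,"z":0,"ax":0,"ay":0,"az":0},{"grip":-0.5,"x":0,"y":0,"z":0,"ax":0,"ay":0,"az":0}]' 70
python3 -m crank '[{"grip":-0.5,"x":0,"y":0,"z":-1,"ax":0,"ay":0,"az":0},{"grip":-0.5,"x":0,"y":0,"z":-3,"ax":0,"ay":0,"az":0},{"grip":-0.5,"x":0,"y":0,"z":-4,"ax":0,"ay":0,"az":0},{"grip":-0.5,"x":0,"y":0,"z":-2,"ax":0,"ay":0,"az":-8.1},{"grip":-0.5,"x":0,"y":0,"z":0,"ax":0,"ay":0,"az":-8.1},{"grip":-0.5,"x":0,"y":0,"z":0,"ax":0,"ay":0,"az":-8},{"grip":-0.5,"x":0,"y":0,"z":0,"ax":0,"ay":0,"az":0},{"grip":-0.5,"x":0,"y":0,"z":0,"ax":0,"ay":0,"az":0}]' 70
cat > pad3.py <<'E'
from h import *
from scipy.optimize import least_squares
w=env.read_camera("wrist");save(w,"w4.png")
print("steel",seg(w,(0,0,130),(180,70,255),proj([.553,.4065,.028],w),.028,100))
t=env.read_camera("top");print("steel top",seg(t,(0,0,130),(180,70,255),proj([.553,.4065,.028],t),.028,22))
go([.5533,.4062,.1],97.65)
E
python3 pad3.py
```

```text
time: 12.4
position: [0.4501, 0.2725, 0.0109]
orientation: [0.001, 0.144, 0.99, 0.001]
force: [-1.6, -1.3, 14.2]
grip_width: 0.039
gripper_force: 69.6
time: 13.2
position: [0.4492, 0.2718, 0.1095]
orientation: [0.0, -0.065, 0.998, 0.0]
force: [0.8, -0.8, -6.2]
grip_width: 0.0387
gripper_force: 72.8
steel {'c': [0.5184, 0.4027], 'size': [69.2, 24.5], 'yaw': -13.9, 'circ': [0.5268, 0.4007], 'rad': 34.7}
steel top {'c': [0.5392, 0.3984], 'size': [96.5, 99.5], 'yaw': -15.2, 'circ': [0.5392, 0.405], 'rad': 54.6}
cur [0.4491 0.2719 0.1091] 97.47 t 13.3 q7 1.11 w 0.0391 tilt [ 0. -0.] | az -0.18 then x -12.11 y 11.93 z 0.91
```

View pics/w4.png

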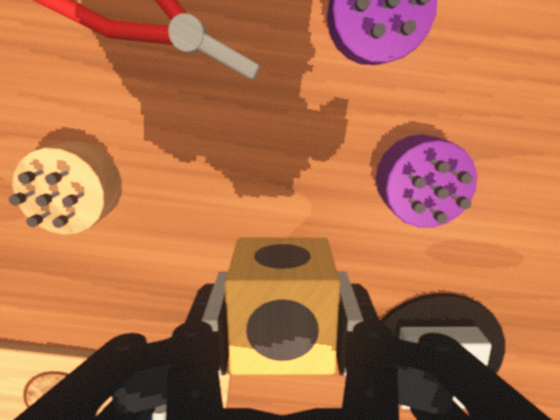

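The wrist view shows the brass block held squarely, with top-face corners around (227,287), (340,287), (343,374) and (220,374). The steel block is on the pad at lower right. I'll work out the brass block's offset in the hand.

Run:
```python
from h import *
w=env.read_camera("wrist");P,R,s=pose()
f=lambda pts,z:np.round((R.T@(np.mean([ray(u,v,w,z) for u,v in pts],0)-P))*1000,1)
print("brass dimple/face offset mm",f([(283,328)],P[2]+.029),f([(227,287),(340,287),(343,374),(220,374)],P[2]+.029))
for q in [(227,287),(340,287),(343,374),(220,374)]: print(f([q],P[2]+.029))
w["frame"]
```

```text
brass dimple/face offset mm [  1.9   0.8 -29. ] [  0.1   0.6 -29. ]
[ 18.3 -18.2 -29. ]
[ 18.3  20.1 -29. ]
[-18.2  23.  -29. ]
[-18.2 -22.5 -29. ]
```

```bash
python3 -m crank '[{"grip":-0.5,"x":-3,"y":3,"z":0,"ax":0,"ay":0,"az":-0.1},{"grip":-0.5,"x":-3,"y":3,"z":0,"ax":0,"ay":0,"az":0},{"grip":-0.5,"x":-3,"y":3,"z":0,"ax":0,"ay":0,"az":0},{"grip":-0.5,"x":-3.2,"y":2.9,"z":0,"ax":0,"ay":0,"az":0},{"grip":-0.5,"x":0,"y":0,"z":2,"ax":0,"ay":0,"az":0},{"grip":-0.5,"x":0,"y":0,"z":3,"ax":0,"ay":0,"az":0},{"grip":-0.5,"x":0,"y":0,"z":0,"ax":0,"ay":0,"az":0},{"grip":-0.5,"x":0,"y":0,"z":0,"ax":0,"ay":0,"az":0}]' 70
python3 -c "
from h import *
go([.5537,.4066,.0389],97.65)"
```

```text
time: 14.15
position: [0.5538, 0.4061, 0.059]
orientation: [-0.0, -0.067, 0.998, -0.0]
force: [0.5, -0.4, -5.8]
grip_width: 0.0391
gripper_force: 72.9
cur [0.5538 0.4061 0.059 ] 97.71 t 14.15 q7 1.05 w 0.0391 tilt [-0.001 -0.001] | az 0.06 then x 0.00 y 0.05 z 2.01
```

```bash
python3 -m crank '[{"grip":-0.5,"x":0,"y":0,"z":1.2,"ax":0,"ay":0,"az":0},{"grip":-0.5,"x":0,"y":0,"z":0.5,"ax":0,"ay":0,"az":0},{"grip":-0.5,"x":0,"y":0,"z":0.3,"ax":0,"ay":0,"az":0},{"grip":-0.5,"x":0,"y":0,"z":0,"ax":0,"ay":0,"az":0},{"grip":-0.5,"x":0,"y":0,"z":0.1,"ax":0,"ay":0,"az":0},{"grip":-0.5,"x":0,"y":0,"z":0,"ax":0,"ay":0,"az":0}]' 70
python3 -c "
from h import *
go([.5537,.4066,.0389],97.65)"
```

```text
time: 14.75
position: [0.5542, 0.4064, 0.039]
orientation: [0.0, -0.068, 0.998, 0.0]
force: [-5.1, -3.2, 9.3]
grip_width: 0.0386
gripper_force: 75.0
cur [0.5542 0.4064 0.039 ] 97.76 t 14.75 q7 1.05 w 0.0386 tilt [0. 0.] | az 0.11 then x 0.05 y 0.03 z 0.01
```

```bash
python3 -m crank '[{"grip":-0.2,"x":0,"y":0,"z":0,"ax":0,"ay":0,"az":0},{"grip":0.2,"x":0,"y":0,"z":0,"ax":0,"ay":0,"az":0},{"grip":0.6,"x":0,"y":0,"z":0,"ax":0,"ay":0,"az":0},{"grip":0.8,"x":0,"y":0,"z":0,"ax":0,"ay":0,"az":0},{"grip":0.8,"x":0,"y":0,"z":-2,"ax":0,"ay":0,"az":0},{"grip":0.8,"x":0,"y":0,"z":-4,"ax":0,"ay":0,"az":0},{"grip":1,"x":0,"y":0,"z":-4,"ax":0,"ay":0,"az":0},{"grip":1,"x":4,"y":0,"z":-2,"ax":0,"ay":0,"az":0},{"grip":1,"x":4,"y":-4,"z":0,"ax":0,"ay":0,"az":0},{"grip":1,"x":2,"y":-4,"z":0,"ax":0,"ay":0,"az":0},{"grip":1,"x":0,"y":-4,"z":0,"ax":0,"ay":0,"az":0},{"grip":1,"x":0,"y":-2,"z":0,"ax":0,"ay":0,"az":0}]' 70
cat > chk2.py <<'E'
from h import *
env.sense()
w=env.read_camera("wrist");save(w,"w5.png")
print("steel",seg(w,(0,0,130),(180,70,255),proj([.553,.4065,.028],w),.028,100))
print("brass",seg(w,(18,120,140),(35,255,255),proj([.553,.4065,.068],w),.068,60))
print("brass2",seg(w,(18,120,140),(35,255,255),proj([.553,.4065,.068],w),.068,60))
print("burr",[np.round(world(d["position"],w),4).tolist() for d in env.place_of("burr_stand",w)])
h=seg(w,(13,40,160),(24,150,255),proj([.449,.131,.03],w),.03,60);print("burr seg",h)
go([.449,.131,.1],97.6)
E
python3 chk2.py
```

```text
time: 15.95
position: [0.478, 0.2562, 0.1585]
orientation: [0.0, -0.067, 0.998, -0.0]
force: [0.0, 0.0, 0.7]
grip_width: 0.0852
gripper_force: 0.0
steel {'c': [0.533, 0.4031], 'size': [19.5, 60.2], 'yaw': 7.7, 'circ': [0.5338, 0.4032], 'rad': 30.8}
brass {'c': [0.5523, 0.4062], 'size': [37.7, 37.9], 'yaw': 7.7, 'circ': [0.5523, 0.4063], 'rad': 26.4}
brass2 {'c': [0.5523, 0.4062], 'size': [37.7, 37.9], 'yaw': 7.7, 'circ': [0.5523, 0.4063], 'rad': 26.4}
burr [[0.4468, 0.1281, -0.0022], [0.413, 0.3544, -0.0029]]
burr seg {'c': [0.4462, 0.1336], 'size': [54.2, 54.4], 'yaw': 31.7, 'circ': [0.446, 0.1342], 'rad': 27.9}
cur [0.4787 0.2563 0.1584] 97.55 t 16.05 q7 1.16 w 0.0855 tilt [ 0.001 -0.001] | az -0.05 then x 4.60 y -12.03 z 5.84
```

View pics/w5.png

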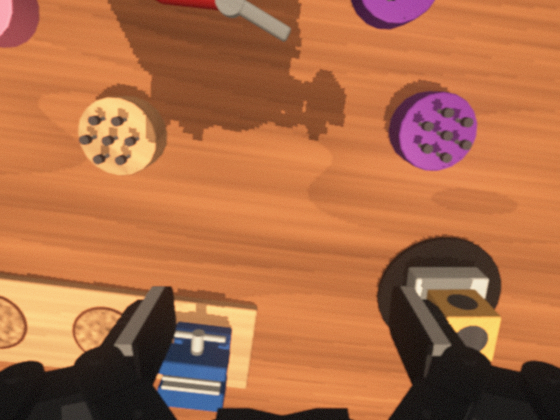

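The wrist view shows brass on steel on the pad at (463,300), with matching yaw of 7.7°. The pale burr stand is at (118,136). I'll turn the tool so the fingers close along world x, which keeps them clear of board neighbours, and go over the burr stand.

```bash
python3 -m crank '[{"grip":1,"x":0,"y":0,"z":0,"ax":0,"ay":0,"az":8.1},{"grip":1,"x":0,"y":0,"z":0,"ax":0,"ay":0,"az":8.1},{"grip":1,"x":0,"y":0,"z":0,"ax":0,"ay":0,"az":8.1},{"grip":1,"x":0,"y":0,"z":0,"ax":0,"ay":0,"az":8.1},{"grip":1,"x":0,"y":0,"z":0,"ax":0,"ay":0,"az":8.1},{"grip":1,"x":0,"y":0,"z":0,"ax":0,"ay":0,"az":8.1},{"grip":1,"x":0,"y":0,"z":0,"ax":0,"ay":0,"az":8.1},{"grip":1,"x":0,"y":0,"z":0,"ax":0,"ay":0,"az":8.1},{"grip":1,"x":0,"y":0,"z":0,"ax":0,"ay":0,"az":8.2},{"grip":1,"x":0,"y":0,"z":0,"ax":0,"ay":0,"az":8.2},{"grip":1,"x":0,"y":0,"z":0,"ax":0,"ay":0,"az":8.2},{"grip":1,"x":0,"y":0,"z":0,"ax":0,"ay":0,"az":8.2}]'
python3 -m crank '[{"grip":1,"x":-4,"y":-1,"z":0,"ax":0,"ay":0,"az":0},{"grip":1,"x":-4,"y":-1,"z":0,"ax":0,"ay":0,"az":0},{"grip":1,"x":-4.2,"y":-1.3,"z":0,"ax":0,"ay":0,"az":0},{"grip":1,"x":0,"y":0,"z":0,"ax":0,"ay":0,"az":0},{"grip":1,"x":0,"y":0,"z":0,"ax":0,"ay":0,"az":0}]'
cat > burr.py <<'E'
from h import *
w=env.read_camera("wrist");save(w,"w6.png")
print("burr",[np.round(world(d["position"],w),4).tolist() for d in env.place_of("burr_stand",w)])
print("burr seg",seg(w,(13,40,140),(24,150,255),proj([.446,.134,.03],w),.03,75))
t=env.read_camera("scene");print("burr",[np.round(world(d["position"],t),4).tolist() for d in env.place_of("burr_stand",t)])
go([.446,.134,.006],0)
E
python3 burr.py
```

```text
time: 17.25
position: [0.4778, 0.2603, 0.1579]
orientation: [-0.0, 0.708, 0.706, 0.0]
force: [-0.5, 0.6, 0.6]
grip_width: 0.0854
gripper_force: 0.0
time: 17.75
position: [0.4455, 0.1375, 0.1582]
orientation: [-0.0, 0.706, 0.708, 0.001]
force: [1.0, 0.5, 0.2]
grip_width: 0.0853
gripper_force: 0.0
burr [[0.3623, -0.0676, -0.0005], [0.4467, 0.1317, -0.0015]]
burr seg {'c': [0.4463, 0.1356], 'size': [54.1, 56.0], 'yaw': 34.4, 'circ': [0.4466, 0.1362], 'rad': 28.9}
burr [[0.3685, 0.0407, -0.0005], [0.4151, 0.3566, -0.0045], [0.3616, -0.065, -0.0015], [0.3253, 0.3177, -0.0037], [0.449, 0.1312, -0.0051]]
cur [0.4455 0.1383 0.1578] 0.26 t 17.95 q7 -0.04 w 0.0855 tilt [ 0. -0.] | az 0.26 then x -0.43 y 0.05 z 15.18
```

View pics/w6.png

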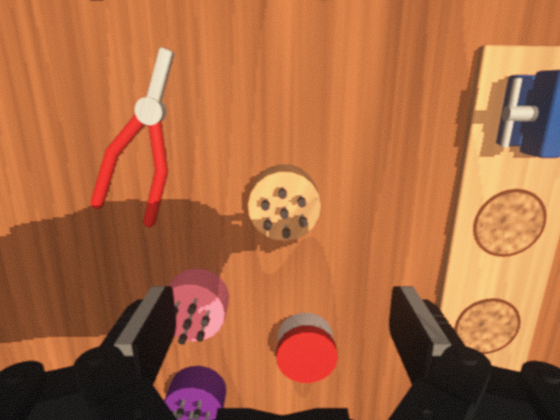

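The wrist view shows the burr stand at (285,210), tin at (307,350), vise at (535,112), and the vise-side and middle cork spots at (510,223) and (488,326). The +y side of the stand biases the segmentation, so I'm using (0.4465, 0.132).

```bash
python3 -m crank '[{"grip":1,"x":-0.6,"y":0.1,"z":4,"ax":0,"ay":0,"az":0.2},{"grip":1,"x":0,"y":0,"z":4,"ax":0,"ay":0,"az":0},{"grip":1,"x":0,"y":0,"z":4,"ax":0,"ay":0,"az":0},{"grip":1,"x":0,"y":0,"z":2,"ax":0,"ay":0,"az":0},{"grip":1,"x":0,"y":0,"z":1.2,"ax":0,"ay":0,"az":0},{"grip":0.6,"x":0,"y":0,"z":0,"ax":0,"ay":0,"az":0},{"grip":-0.2,"x":0,"y":0,"z":0,"ax":0,"ay":0,"az":0},{"grip":-0.2,"x":0,"y":0,"z":0,"ax":0,"ay":0,"az":0},{"grip":-0.2,"x":0,"y":0,"z":0,"ax":0,"ay":0,"az":0},{"grip":-0.2,"x":0,"y":0,"z":0,"ax":0,"ay":0,"az":0}]' 40
python3 -m crank '[{"grip":-0.2,"x":0,"y":0,"z":-1,"ax":0,"ay":0,"az":0},{"grip":-0.2,"x":0,"y":0,"z":-4,"ax":0,"ay":0,"az":0},{"grip":-0.2,"x":0,"y":0,"z":-4,"ax":0,"ay":0,"az":0},{"grip":-0.2,"x":0,"y":0,"z":-4,"ax":0,"ay":0,"az":0},{"grip":-0.2,"x":0,"y":0,"z":0,"ax":0,"ay":0,"az":0},{"grip":-0.2,"x":0,"y":0,"z":0,"ax":0,"ay":0,"az":0}]' 40
cat > spots.py <<'E'
from h import *
w=env.read_camera("wrist");save(w,"w7.png")
go([.6295,-.087,.12],0)
E
python3 spots.py
```

```text
time: 18.95
position: [0.4468, 0.1316, 0.007]
orientation: [0.0, 0.707, 0.707, 0.001]
force: [-0.9, -0.2, 11.8]
grip_width: 0.0548
gripper_force: 43.3
time: 19.55
position: [0.4464, 0.1319, 0.1371]
orientation: [0.0, 0.707, 0.707, 0.001]
force: [0.1, -0.3, -0.4]
grip_width: 0.0546
gripper_force: 43.1
cur [0.4459 0.1316 0.1361] 0.0 t 19.6 q7 0.01 w 0.0545 tilt [0.    0.001] | az 0.0 then x -21.86 y 18.36 z 1.61
```

View pics/w7.png

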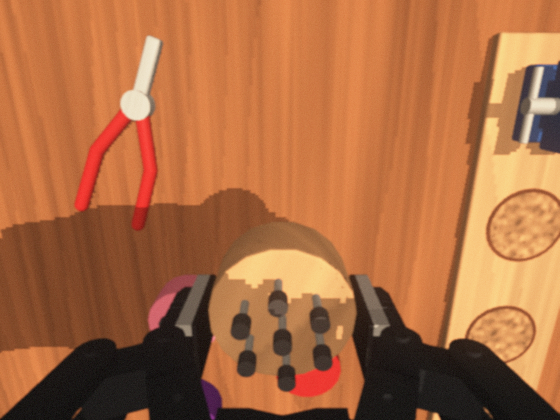

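The wrist view shows the burr stand held upright, with its middle burr tip at (282,342). I'm moving over the anvil-side spot.

```bash
python3 -m crank '[{"grip":-0.2,"x":-3.6,"y":3,"z":0,"ax":0,"ay":0,"az":0},{"grip":-0.2,"x":-3.6,"y":3,"z":0,"ax":0,"ay":0,"az":0},{"grip":-0.2,"x":-3.6,"y":3,"z":0,"ax":0,"ay":0,"az":0},{"grip":-0.2,"x":-3.6,"y":3,"z":0,"ax":0,"ay":0,"az":0},{"grip":-0.2,"x":-3.6,"y":3,"z":0,"ax":0,"ay":0,"az":0},{"grip":-0.2,"x":-3.6,"y":3,"z":0,"ax":0,"ay":0,"az":0},{"grip":-0.2,"x":-0.3,"y":0.4,"z":0,"ax":0,"ay":0,"az":0},{"grip":-0.2,"x":0,"y":0,"z":0,"ax":0,"ay":0,"az":0},{"grip":-0.2,"x":0,"y":0,"z":0,"ax":0,"ay":0,"az":0}]' 40
cat > spots.py <<'E'
from h import *
import sys
w=env.read_camera("wrist");save(w,sys.argv[1])
P,R,s=pose()
g=cv2.cvtColor(w["frame"],cv2.COLOR_RGB2GRAY)
hsv=cv2.cvtColor(w["frame"],cv2.COLOR_RGB2HSV)
from scipy.optimize import least_squares
for y in (-.087,.013,.113):
    X0=np.array([.630,y]);u,v=proj([*X0,.01],w)
    if not(40<u<520 and 0<v<300): continue
    # dark rim: sample radially 24..34mm, take darkest
    pts=[]
    for a in np.radians(range(0,360,6)):
        rr=np.arange(.022,.039,.0005);vals=[]
        for r in rr:
            q=proj([X0[0]+r*np.cos(a),X0[1]+r*np.sin(a),.01],w);i,j=int(round(q[1])),int(round(q[0]))
            vals.append(g[i,j] if 0<=i<420 and 0<=j<560 else 255)
        vals=cv2.GaussianBlur(np.array(vals,np.float32).reshape(1,-1),(5,1),0).ravel()
        k=vals.argmin();pts.append(X0+rr[k]*np.array([np.cos(a),np.sin(a)]))
    pts=np.array(pts);f=least_squares(lambda c:np.hypot(*(pts-c[:2]).T)-c[2],[*X0,.03],loss="soft_l1",f_scale=.0008)
    print("spot",y,np.round(f.x,4),"med",round(np.median(np.abs(f.fun)),4))
go([.6295,-.087,.12],0)
E
python3 spots.py w8.png
python3 - <<'E'
from h import *
w=env.read_camera("wrist");P,R,s=pose()
print("centre burr offset in tool mm",np.round(1000*R.T@(ray(282,342,w,P[2]+.040)-P),1))
E
```

```text
time: 20.5
position: [0.6291, -0.0871, 0.1348]
orientation: [-0.001, 0.707, 0.707, -0.0]
force: [0.0, -0.2, -0.1]
grip_width: 0.0549
gripper_force: 43.1
spot -0.087 [ 0.6307 -0.0865  0.0281] med 0.0002
spot 0.013 [0.6314 0.013  0.0282] med 0.0001
cur [ 0.6292 -0.0866  0.1351] 0.03 t 20.55 q7 0.41 w 0.0546 tilt [-0.002  0.001] | az 0.03 then x -0.04 y 0.03 z 1.51
centre burr offset in tool mm [  4.7  -0.7 -40. ]
```

View pics/w8.png

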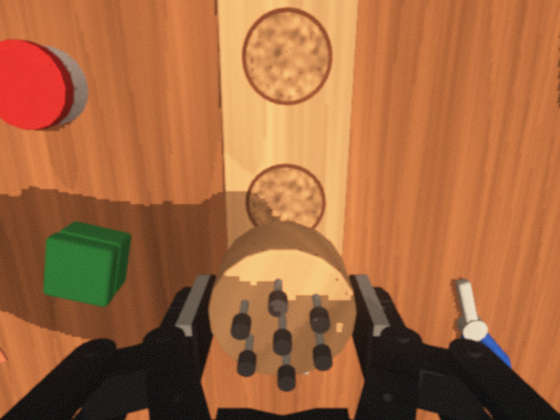

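The wrist view shows the anvil-side spot at (286,200) and the middle spot at (287,56), both with clean rim fits. The burr stand may sit a few mm off along tool x, so I'll check the disc edges.

Run:
```python
from h import *
w=env.read_camera("wrist");P,R,s=pose()
o=lambda u,v,dz:np.round(1000*R.T@(ray(u,v,w,P[2]+dz)-P),1)
print("low rim",o(283,375,.023),"bottom far edge",o(283,222,-.007),"top face upper edge",o(283,250,.023),"left/right",o(210,312,.023),o(357,312,.023),"tip mean",o(282,346,.040),"base mean",o(282,318,.023))
g=cv2.cvtColor(w["frame"],cv2.COLOR_RGB2GRAY);print("col 283",g[215:270:3,262].tolist(),g[355:395:3,262].tolist())
```

```text
low rim [-23.7  -0.3 -23. ] bottom far edge [28.7 -0.3  7. ] top face upper edge [ 29.5  -0.3 -23. ] left/right [  4.7 -27.  -23. ] [  4.8  26.7 -23. ] tip mean [  3.3  -0.7 -40. ] base mean [  2.2  -0.7 -23. ]
col 283 [118, 118, 112, 104, 98, 101, 103, 100, 99, 104, 104, 108, 146, 209, 204, 208, 206, 203, 205] [114, 117, 117, 122, 122, 122, 127, 129, 134, 134, 133, 132, 129, 132]
```

```bash
python3 -m crank '[{"grip":-0.2,"x":-0.2,"y":0.2,"z":2,"ax":0,"ay":0,"az":0},{"grip":-0.2,"x":0,"y":0,"z":4,"ax":0,"ay":0,"az":0},{"grip":-0.2,"x":0,"y":0,"z":3,"ax":0,"ay":0,"az":0},{"grip":-0.2,"x":0,"y":0,"z":1,"ax":0,"ay":0,"az":0},{"grip":-0.2,"x":0,"y":0,"z":0,"ax":0,"ay":0,"az":0},{"grip":-0.2,"x":0,"y":0,"z":0,"ax":0,"ay":0,"az":0}]' 40
python3 -c "
from h import *
go([.631,-.0885,.017],0)"
```

```text
time: 21.25
position: [0.6328, -0.0899, 0.0373]
orientation: [0.001, 0.707, 0.707, 0.0]
force: [-0.1, -0.4, -0.3]
grip_width: 0.0545
gripper_force: 43.1
cur [ 0.6328 -0.0899  0.0373] -0.02 t 21.25 q7 0.47 w 0.0545 tilt [ 0.001 -0.   ] | az -0.02 then x 0.14 y -0.18 z 2.03
```

```bash
python3 -m crank '[{"grip":-0.2,"x":0.1,"y":-0.1,"z":1.2,"ax":0,"ay":0,"az":0},{"grip":-0.2,"x":0,"y":0,"z":0.5,"ax":0,"ay":0,"az":0},{"grip":-0.2,"x":0,"y":0,"z":0.2,"ax":0,"ay":0,"az":0},{"grip":-0.2,"x":0,"y":0,"z":0.1,"ax":0,"ay":0,"az":0}]' 40
python3 -m crank '[{"grip":-0.2,"x":0,"y":0,"z":0.1,"ax":0,"ay":0,"az":0},{"grip":-0.2,"x":0,"y":0,"z":0,"ax":0,"ay":0,"az":0}]' 40
```

```text
time: 21.65
position: [0.6309, -0.0885, 0.0169]
orientation: [-0.001, 0.707, 0.707, 0.0]
force: [-13.3, 6.0, 36.3]
grip_width: 0.0549
gripper_force: 46.6
time: 21.85
position: [0.6309, -0.0886, 0.0169]
orientation: [-0.001, 0.707, 0.707, 0.001]
force: [-14.8, 5.8, 37.5]
grip_width: 0.0545
gripper_force: 46.9
```

```bash
python3 -m crank '[{"grip":-0.2,"x":0,"y":0,"z":-0.1,"ax":0,"ay":0,"az":0},{"grip":0.3,"x":0,"y":0,"z":0,"ax":0,"ay":0,"az":0},{"grip":0.8,"x":0,"y":0,"z":0,"ax":0,"ay":0,"az":0},{"grip":0.8,"x":0,"y":0,"z":0,"ax":0,"ay":0,"az":0},{"grip":0.8,"x":0,"y":0,"z":-2,"ax":0,"ay":0,"az":0},{"grip":1,"x":0,"y":0,"z":-4,"ax":0,"ay":0,"az":0},{"grip":1,"x":0,"y":0,"z":-4,"ax":0,"ay":0,"az":0},{"grip":1,"x":-4,"y":0,"z":-4,"ax":0,"ay":0,"az":0},{"grip":1,"x":-4,"y":0,"z":0,"ax":0,"ay":0,"az":0},{"grip":1,"x":0,"y":0,"z":0,"ax":0,"ay":0,"az":0},{"grip":1,"x":0,"y":0,"z":0,"ax":0,"ay":0,"az":0}]' 40
python3 spots.py w9.png
python3 - <<'E'
from h import *
w=env.read_camera("wrist");print("burr",seg(w,(13,40,140),(24,150,255),proj([.631,-.0865,.04],w),.04,60))
print("burr",[np.round(world(d["position"],w),4).tolist() for d in env.place_of("burr_stand",w)])
t=env.read_camera("top")
print("jar",[(np.round(world(d["position"],t),4).tolist(),round(d["conf"],2)) for d in env.place_of("jar",t)])
print("jar lid",seg(t,(0,0,0),(180,255,60),proj([.515,-.406,.056],t),.056,14))
go([.515,-.406,.2],0)
E
```

```text
time: 22.95
position: [0.6308, -0.1653, 0.1512]
orientation: [0.0, 0.708, 0.706, -0.0]
force: [0.2, 1.2, -0.1]
grip_width: 0.0853
gripper_force: 0.0
spot -0.087 [ 0.6298 -0.0876  0.031 ] med 0.0009
cur [ 0.6309 -0.164   0.1509] -0.04 t 23.0 q7 0.51 w 0.0858 tilt [-0.  0.] | az -0.04 then x 7.70 y -0.14 z 3.09
burr {'c': [0.631, -0.088], 'size': [74.7, 74.8], 'yaw': -44.3, 'circ': [0.631, -0.0877], 'rad': 38.4}
burr [[0.6337, -0.092, 0.0087]]
jar [([0.5105, -0.4069, 0.0], 0.53), ([0.6303, 0.201, 0.0087], 0.52)]
jar lid {'c': [0.5105, -0.4039], 'size': [38.2, 38.7], 'yaw': -0.8, 'circ': [0.5111, -0.4045], 'rad': 20.9}
cur [ 0.6311 -0.1632  0.1509] 0.04 t 23.2 q7 0.51 w 0.0857 tilt [-0.  0.] | az 0.04 then x -24.28 y -11.61 z -4.91
```

View pics/w9.png

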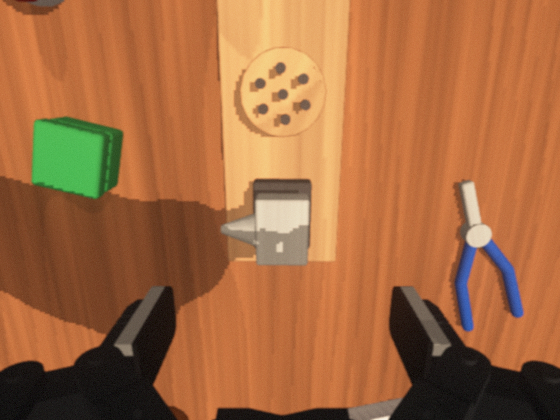

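The wrist view shows the burr stand upright, covering the spot by the anvil, centred at (283,92). I'll get its numbers and go over the jar.

```bash
python3 - <<'E'
from h import *
w=env.read_camera("wrist");print("burr on spot at",np.round(ray(283,92,w,.04),4))
E
python3 -m crank '[{"grip":1,"x":-4.2,"y":-2,"z":0,"ax":0,"ay":0,"az":0},{"grip":1,"x":-4.2,"y":-2,"z":0,"ax":0,"ay":0,"az":0},{"grip":1,"x":-4.2,"y":-2,"z":0,"ax":0,"ay":0,"az":0},{"grip":1,"x":-4.2,"y":-2,"z":0,"ax":0,"ay":0,"az":0},{"grip":1,"x":-4.2,"y":-2,"z":0,"ax":0,"ay":0,"az":0},{"grip":1,"x":-3.2,"y":-1.8,"z":0,"ax":0,"ay":0,"az":0},{"grip":1,"x":0,"y":0,"z":0,"ax":0,"ay":0,"az":0},{"grip":1,"x":0,"y":0,"z":0,"ax":0,"ay":0,"az":0}]' 40
python3 - <<'E'
from h import *
w=env.read_camera("wrist");save(w,"w10.png")
print("jar",[(np.round(world(d["position"],w),4).tolist(),round(d["conf"],2)) for d in env.place_of("jar",w)])
print("jar lid",seg(w,(0,0,0),(180,255,60),proj([.512,-.405,.056],w),.056,45))
go([.512,-.405,.02],0)
E
```

```text
burr on spot at [ 0.6311 -0.0844  0.04  ]
time: 24.05
position: [0.5126, -0.4064, 0.1511]
orientation: [-0.0, 0.708, 0.707, 0.0]
force: [0.9, 1.2, -0.1]
grip_width: 0.0854
gripper_force: 0.0
jar [([0.5129, -0.4092, 0.0005], 0.74)]
jar lid {'c': [0.5133, -0.4034], 'size': [43.8, 40.3], 'yaw': -13.7, 'circ': [0.5133, -0.4034], 'rad': 22.2}
cur [ 0.5138 -0.4048  0.151 ] 0.06 t 24.15 q7 0.92 w 0.0857 tilt [0.    0.001] | az 0.06 then x -0.02 y -0.18 z 13.10
```

View pics/w10.png

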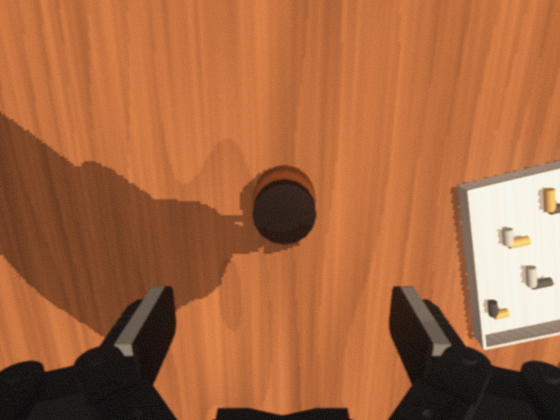

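The wrist view shows the jar's lid top around (284,213), with its lower edge at row 243, and the amber side visible above it from row 165. I'll use the lid's lower edge and width to get its centre.

Run:
```python
from h import *
ws=[env.read_camera("wrist") for _ in range(4)]
g=np.mean([cv2.cvtColor(w["frame"],cv2.COLOR_RGB2GRAY) for w in ws],0)
w=ws[-1]
for w in ws:
    c=-np.array(w["R"]).T@w["t"];print(np.round(c,4),"low edge",np.round(ray(284,243,w,.056),4),"L",np.round(ray(253,212,w,.056),4),"R",np.round(ray(316,212,w,.056),4),"glass far edge",np.round(ray(284,165,w,.0),4))
print(np.round(g[155:255:3,284]).astype(int).tolist())
print(np.round(g[212,240:330:3]).astype(int).tolist())
```

```text
[ 0.5132 -0.3216  0.2927] low edge [ 0.5147 -0.4239  0.056 ] L [ 0.4941 -0.4016  0.056 ] R [ 0.5359 -0.4015  0.056 ] glass far edge [ 0.5149 -0.3814  0.    ]
[ 0.5133 -0.3215  0.2928] low edge [ 0.5148 -0.4238  0.056 ] L [ 0.4942 -0.4015  0.056 ] R [ 0.536  -0.4014  0.056 ] glass far edge [ 0.515  -0.3813  0.    ]
[ 0.5132 -0.3215  0.2928] low edge [ 0.5148 -0.4239  0.056 ] L [ 0.4941 -0.4016  0.056 ] R [ 0.536  -0.4015  0.056 ] glass far edge [ 0.5149 -0.3814  0.    ]
[ 0.5131 -0.3217  0.2928] low edge [ 0.5147 -0.4241  0.056 ] L [ 0.494  -0.4018  0.056 ] R [ 0.5358 -0.4017  0.056 ] glass far edge [ 0.5148 -0.3816  0.    ]
[118, 116, 117, 118, 83, 63, 75, 87, 80, 37, 30, 45, 42, 38, 42, 38, 38, 38, 38, 38, 40, 37, 38, 34, 36, 37, 31, 30, 34, 31, 38, 82, 121, 121]
[109, 82, 84, 80, 42, 36, 40, 35, 36, 36, 39, 36, 37, 37, 40, 36, 40, 38, 39, 38, 42, 44, 41, 42, 49, 126, 123, 129, 132, 132]
```

Run:
```python
import cv2
a=cv2.imread("pics/w10.png")[150:260,220:350];b=cv2.imread("pics/w9.png")[30:150,215:350]
a=cv2.resize(a,(400,340),interpolation=cv2.INTER_CUBIC);b=cv2.resize(b,(400,340),interpolation=cv2.INTER_CUBIC)
import numpy as np;cv2.imwrite("pics/c10.png",cv2.convertScaleAbs(np.hstack([a,b]),alpha=1.3,beta=25))
```

```text
(no output)
```

View pics/c10.png

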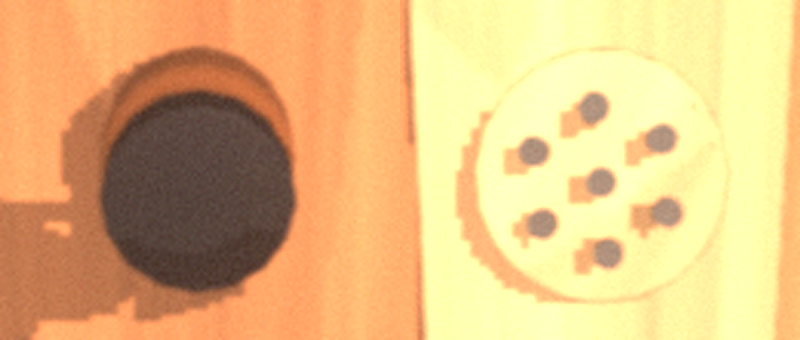

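I've used up the picture allowance: that was view 16 against a limit of 14. From here I check by numbers only. The crops show the jar's lid centred about (200,190) and the burr stand concentric within its spot. I'm grasping the jar.

```bash
python3 -m crank '[{"grip":1,"x":0,"y":0.1,"z":4,"ax":0,"ay":0,"az":0},{"grip":1,"x":0,"y":0,"z":4,"ax":0,"ay":0,"az":0},{"grip":1,"x":0,"y":0,"z":4,"ax":0,"ay":0,"az":0},{"grip":1,"x":0,"y":0,"z":2.1,"ax":0,"ay":0,"az":0},{"grip":0.6,"x":0,"y":0,"z":0,"ax":0,"ay":0,"az":0},{"grip":0,"x":0,"y":0,"z":0,"ax":0,"ay":0,"az":0},{"grip":-0.4,"x":0,"y":0,"z":0,"ax":0,"ay":0,"az":0},{"grip":-0.4,"x":0,"y":0,"z":0,"ax":0,"ay":0,"az":0},{"grip":-0.4,"x":0,"y":0,"z":0,"ax":0,"ay":0,"az":0},{"grip":-0.4,"x":0,"y":0,"z":0,"ax":0,"ay":0,"az":0}]' 40
python3 -m crank '[{"grip":-0.4,"x":0,"y":0,"z":-1,"ax":0,"ay":0,"az":0},{"grip":-0.4,"x":0,"y":0,"z":-4,"ax":0,"ay":0,"az":0},{"grip":-0.4,"x":0,"y":0,"z":-4,"ax":0,"ay":0,"az":0},{"grip":-0.4,"x":0,"y":0,"z":-4,"ax":0,"ay":0,"az":0},{"grip":-0.4,"x":0,"y":0,"z":-2,"ax":0,"ay":0,"az":0},{"grip":-0.4,"x":0,"y":0,"z":0,"ax":0,"ay":0,"az":0}]' 40
python3 -m crank '[{"grip":-0.4,"x":4.3,"y":1,"z":0,"ax":0,"ay":0,"az":0},{"grip":-0.4,"x":4.3,"y":1,"z":0,"ax":0,"ay":0,"az":0},{"grip":-0.4,"x":4.3,"y":1,"z":0,"ax":0,"ay":0,"az":0},{"grip":-0.4,"x":4.3,"y":1,"z":0,"ax":0,"ay":0,"az":0},{"grip":-0.4,"x":4.3,"y":1,"z":0,"ax":0,"ay":0,"az":0},{"grip":-0.4,"x":4.3,"y":1,"z":0,"ax":0,"ay":0,"az":0},{"grip":-0.4,"x":4.3,"y":1,"z":0,"ax":0,"ay":0,"az":0},{"grip":-0.4,"x":4.3,"y":1,"z":0,"ax":0,"ay":0,"az":0},{"grip":-0.4,"x":4.3,"y":1,"z":0,"ax":0,"ay":0,"az":0},{"grip":-0.4,"x":4.3,"y":1,"z":0,"ax":0,"ay":0,"az":0},{"grip":-0.4,"x":2,"y":1,"z":0,"ax":0,"ay":0,"az":0},{"grip":-0.4,"x":0,"y":0,"z":0,"ax":0,"ay":0,"az":0}]' 40
cat > held.py <<'E'
from h import *
import sys
exec(open("spots.py").read().replace("sys.argv[1]","'w11.png'"))
z0=float(sys.argv[1])  # TCP z at grasp
print("jar held",seg(w,(0,0,0),(180,255,60),proj([*P[:2],P[2]-z0+.056],w),P[2]-z0+.056,60))
print("P",np.round(P,4))
g=cv2.cvtColor(w["frame"],cv2.COLOR_RGB2GRAY)
E
python3 held.py .010
```

```text
time: 25.35
position: [0.5147, -0.4066, 0.0122]
orientation: [0.001, 0.707, 0.707, 0.0]
force: [-0.9, 1.5, 7.5]
grip_width: 0.0461
gripper_force: 41.1
time: 25.95
position: [0.5151, -0.4072, 0.1648]
orientation: [0.003, 0.707, 0.707, 0.001]
force: [0.6, -1.1, -1.4]
grip_width: 0.0458
gripper_force: 41.8
time: 27.15
position: [0.6246, 0.0481, 0.1597]
orientation: [-0.0, 0.705, 0.709, 0.0]
force: [-0.3, -1.0, -1.7]
grip_width: 0.0458
gripper_force: 41.8
spot 0.013 [0.6314 0.013  0.0283] med 0.0003
spot 0.113 [0.6322 0.1131 0.0282] med 0.0001
cur [0.6241 0.0454 0.1599] 0.12 t 27.2 q7 0.2 w 0.0462 tilt [-0.  0.] | az 0.12 then x -13.24 y 0.54 z 3.99
jar held {'c': [0.6241, 0.0472], 'size': [37.3, 40.2], 'yaw': 0.3, 'circ': [0.6242, 0.0449], 'rad': 22.4}
P [0.6241 0.0454 0.1599]
```

```bash
python3 -m crank '[{"grip":-0.4,"x":3.3,"y":0.4,"z":0,"ax":0,"ay":0,"az":0.1},{"grip":-0.4,"x":3.3,"y":0.4,"z":0,"ax":0,"ay":0,"az":0},{"grip":-0.4,"x":0,"y":0,"z":4,"ax":0,"ay":0,"az":0},{"grip":-0.4,"x":0,"y":0,"z":4,"ax":0,"ay":0,"az":0},{"grip":-0.4,"x":0,"y":0,"z":3.5,"ax":0,"ay":0,"az":0},{"grip":-0.4,"x":0,"y":0,"z":0,"ax":0,"ay":0,"az":0},{"grip":-0.4,"x":0,"y":0,"z":0,"ax":0,"ay":0,"az":0}]' 40
python3 -c "
from h import *
go([.6322,.1113,.0212],0)"
```

```text
time: 27.9
position: [0.6324, 0.1084, 0.0461]
orientation: [0.0, 0.708, 0.706, -0.0]
force: [-0.2, 0.4, 0.0]
grip_width: 0.046
gripper_force: 42.0
cur [0.6324 0.1084 0.0461] -0.22 t 27.9 q7 0.16 w 0.046 tilt [-0.    -0.001] | az -0.22 then x 0.29 y -0.02 z 2.49
```

```bash
python3 -m crank '[{"grip":-0.4,"x":0.2,"y":0,"z":1.2,"ax":0,"ay":0,"az":0},{"grip":-0.4,"x":0,"y":0,"z":0.6,"ax":0,"ay":0,"az":0},{"grip":-0.4,"x":0,"y":0,"z":0,"ax":0,"ay":0,"az":0}]' 40
python3 -c "
from h import *
go([.6322,.1113,.0212],0)"
```

```text
time: 28.2
position: [0.6321, 0.1119, 0.0271]
orientation: [-0.0, 0.708, 0.706, -0.0]
force: [-0.6, -0.7, -0.9]
grip_width: 0.0464
gripper_force: 41.9
cur [0.6321 0.1119 0.0271] -0.12 t 28.2 q7 0.17 w 0.0464 tilt [-0.  0.] | az -0.12 then x -0.06 y 0.01 z 0.59
```

```bash
python3 -m crank '[{"grip":-0.4,"x":0,"y":0,"z":0.4,"ax":0,"ay":0,"az":0},{"grip":-0.4,"x":0,"y":0,"z":0.1,"ax":0,"ay":0,"az":0},{"grip":-0.4,"x":0,"y":0,"z":0,"ax":0,"ay":0,"az":0}]' 40
python3 -m crank '[{"grip":-0.4,"x":0,"y":0,"z":0.1,"ax":0,"ay":0,"az":0},{"grip":-0.4,"x":0,"y":0,"z":0,"ax":0,"ay":0,"az":0}]' 40
```

```text
time: 28.5
position: [0.6323, 0.1118, 0.0224]
orientation: [0.0, 0.708, 0.706, 0.0]
force: [-0.3, 0.2, -1.9]
grip_width: 0.0458
gripper_force: 42.0
time: 28.7
position: [0.6324, 0.1117, 0.0222]
orientation: [-0.0, 0.708, 0.706, 0.0]
force: [-4.7, -0.4, 14.2]
grip_width: 0.046
gripper_force: 43.4
```

```bash
python3 -m crank '[{"grip":0,"x":0,"y":0,"z":0,"ax":0,"ay":0,"az":0},{"grip":0.6,"x":0,"y":0,"z":0,"ax":0,"ay":0,"az":0},{"grip":0.8,"x":0,"y":0,"z":0,"ax":0,"ay":0,"az":0},{"grip":0.8,"x":0,"y":0,"z":0,"ax":0,"ay":0,"az":0},{"grip":0.8,"x":0,"y":0,"z":-2,"ax":0,"ay":0,"az":0},{"grip":1,"x":0,"y":0,"z":-4,"ax":0,"ay":0,"az":0},{"grip":1,"x":0,"y":0,"z":-4,"ax":0,"ay":0,"az":0},{"grip":1,"x":-4,"y":0,"z":-4,"ax":0,"ay":0,"az":0},{"grip":1,"x":-4.2,"y":0,"z":0,"ax":0,"ay":0,"az":0},{"grip":1,"x":0,"y":0,"z":0,"ax":0,"ay":0,"az":0},{"grip":1,"x":0,"y":0,"z":0,"ax":0,"ay":0,"az":0}]' 40
cat > jarchk.py <<'E'
from h import *
w=env.read_camera("wrist");save(w,"w12.png")
print("jar lid",seg(w,(0,0,0),(180,255,60),proj([.632,.113,.066],w),.066,60))
exec(open("spots.py").read().replace("sys.argv[1]","'w12.png'"))
print("burr spot",[(np.round(world(d["position"],w),4).tolist(),round(d["conf"],2)) for d in env.place_of("jar",w)])
go([.465,-.006,.15],0)
E
python3 jarchk.py
```

```text
time: 29.8
position: [0.632, 0.0335, 0.1566]
orientation: [-0.0, 0.709, 0.706, 0.0]
force: [0.1, 0.9, -1.0]
grip_width: 0.0853
gripper_force: 0.0
jar lid {'c': [0.6229, 0.1042], 'size': [0.0, 0.0], 'yaw': 0.0, 'circ': [0.6229, 0.1042], 'rad': 0.0}
spot 0.013 [0.6314 0.0134 0.0281] med 0.0001
spot 0.113 [0.6306 0.1119 0.0234] med 0.0007
cur [0.632  0.0354 0.1561] -0.09 t 29.9 q7 0.21 w 0.0855 tilt [-0.001  0.   ] | az -0.09 then x -12.24 y -0.25 z 3.61
burr spot [([0.6311, 0.1097, 0.0141], 0.76), ([0.6297, -0.1787, 0.0048], 0.69)]
cur [0.6319 0.0356 0.1561] -0.06 t 29.95 q7 0.21 w 0.0855 tilt [-0.001  0.   ] | az -0.06 then x -4.16 y -16.69 z 0.61
```

```bash
python3 - <<'E'
from h import *
w=env.read_camera("wrist")
h=cv2.cvtColor(w["frame"],cv2.COLOR_RGB2HSV);u,v=[int(round(a)) for a in proj([.632,.113,.066],w)];print(u,v,h[v,u-60:u+61:10].tolist())
print("jar lid",seg(w,(0,0,0),(180,110,110),(u,v),.066,60))
print("tin",seg(w,(0,200,110),(6,255,255),proj([.465,-.006,.032],w),.032,80))
E
python3 -m crank '[{"grip":1,"x":-1,"y":-4.2,"z":0,"ax":0,"ay":0,"az":0},{"grip":1,"x":-1,"y":-4.2,"z":0,"ax":0,"ay":0,"az":0},{"grip":1,"x":-1,"y":-4.2,"z":0,"ax":0,"ay":0,"az":0},{"grip":1,"x":-1,"y":-4.1,"z":0,"ax":0,"ay":0,"az":0},{"grip":1,"x":0,"y":0,"z":0,"ax":0,"ay":0,"az":0},{"grip":1,"x":0,"y":0,"z":0,"ax":0,"ay":0,"az":0}]' 40
python3 - <<'E'
from h import *
w=env.read_camera("wrist")
for lo in((0,200,90),(0,150,90)): print("tin",seg(w,lo,(6,255,255),proj([.465,-.006,.032],w),.032,80))
print([(np.round(world(d["position"],w),4).tolist(),round(d["conf"],2)) for d in env.place_of("tin",w)])
print("pink?",np.round(proj([.370,.041,.03],w)))
go([.465,-.006,.007],0)
E
```

```text
283 95 [[14, 143, 218], [17, 133, 243], [11, 160, 123], [12, 115, 69], [11, 101, 68], [7, 101, 63], [10, 105, 68], [9, 103, 69], [9, 100, 74], [13, 117, 72], [11, 163, 181], [16, 130, 243], [15, 142, 231]]
jar lid {'c': [0.6323, 0.1139], 'size': [37.5, 39.0], 'yaw': -13.1, 'circ': [0.632, 0.1131], 'rad': 20.0}
tin {'c': [0.4679, -0.0028], 'size': [54.1, 52.5], 'yaw': -0.0, 'circ': [0.4697, -0.0021], 'rad': 28.9}
time: 30.6
position: [0.465, -0.0045, 0.1569]
orientation: [-0.0, 0.708, 0.707, 0.0]
force: [0.4, 0.6, 0.7]
grip_width: 0.0852
gripper_force: 0.0
tin {'c': [0.4667, -0.003], 'size': [52.9, 51.5], 'yaw': -15.0, 'circ': [0.4666, -0.0032], 'rad': 26.7}
tin {'c': [0.4664, -0.0031], 'size': [53.4, 52.8], 'yaw': -0.1, 'circ': [0.4666, -0.0031], 'rad': 27.3}
[([0.4617, -0.0102, -0.0017], 0.72)]
pink? [148. 141.]
cur [ 0.466  -0.0046  0.1567] -0.07 t 30.7 q7 0.27 w 0.0855 tilt [ 0.001 -0.   ] | az -0.07 then x -0.14 y -0.10 z 14.97
```

```bash
python3 -m crank '[{"grip":1,"x":0.05,"y":0,"z":4,"ax":0,"ay":0,"az":0},{"grip":1,"x":0,"y":0,"z":4,"ax":0,"ay":0,"az":0},{"grip":1,"x":0,"y":0,"z":4,"ax":0,"ay":0,"az":0},{"grip":1,"x":0,"y":0,"z":3.1,"ax":0,"ay":0,"az":0},{"grip":0.6,"x":0,"y":0,"z":0,"ax":0,"ay":0,"az":0},{"grip":0,"x":0,"y":0,"z":0,"ax":0,"ay":0,"az":0},{"grip":-0.2,"x":0,"y":0,"z":0,"ax":0,"ay":0,"az":0},{"grip":-0.2,"x":0,"y":0,"z":0,"ax":0,"ay":0,"az":0},{"grip":-0.2,"x":0,"y":0,"z":0,"ax":0,"ay":0,"az":0},{"grip":-0.2,"x":0,"y":0,"z":0,"ax":0,"ay":0,"az":0}]' 40
python3 -m crank '[{"grip":-0.2,"x":0,"y":0,"z":-1,"ax":0,"ay":0,"az":0},{"grip":-0.2,"x":0,"y":0,"z":-4,"ax":0,"ay":0,"az":0},{"grip":-0.2,"x":0,"y":0,"z":-4,"ax":0,"ay":0,"az":0},{"grip":-0.2,"x":0,"y":0,"z":-4,"ax":0,"ay":0,"az":0},{"grip":-0.2,"x":0.4,"y":4.1,"z":-2,"ax":0,"ay":0,"az":0},{"grip":-0.2,"x":0.4,"y":4.1,"z":0,"ax":0,"ay":0,"az":0},{"grip":-0.2,"x":0.4,"y":4.1,"z":0,"ax":0,"ay":0,"az":0},{"grip":-0.2,"x":0.4,"y":4.1,"z":0,"ax":0,"ay":0,"az":0},{"grip":-0.2,"x":0,"y":0,"z":0,"ax":0,"ay":0,"az":0},{"grip":-0.2,"x":0,"y":0,"z":0,"ax":0,"ay":0,"az":0}]' 40
python3 - <<'E'
from h import *
exec(open("spots.py").read().replace("sys.argv[1]","'w13.png'"))
z=P[2]-.006+.032
for lo in((0,200,70),(0,150,60)): 
    r=seg(w,lo,(8,255,255),proj([*P[:2],z],w),z,100);print("tin held",r,"off y",round((r["circ"][1]-P[1])*1000,1))
go([.6314,.0132,.016],0)
E
```

```text
time: 31.7
position: [0.4658, -0.0044, 0.0066]
orientation: [0.001, 0.708, 0.706, 0.001]
force: [-0.7, 1.1, 12.8]
grip_width: 0.0526
gripper_force: 43.0
time: 32.7
position: [0.6288, 0.0106, 0.1559]
orientation: [0.0, 0.708, 0.706, -0.0]
force: [0.5, 0.2, -1.4]
grip_width: 0.0526
gripper_force: 42.9
spot 0.013 [0.6314 0.0132 0.0282] med 0.0001
spot 0.113 [0.6313 0.1149 0.0239] med 0.0005
cur [0.6282 0.0106 0.156 ] -0.16 t 32.75 q7 0.27 w 0.0528 tilt [-0.001 -0.   ] | az -0.16 then x -9.76 y 0.13 z 3.60
tin held {'c': [0.6281, 0.0149], 'size': [53.0, 53.5], 'yaw': 38.2, 'circ': [0.6288, 0.0152], 'rad': 27.7} off y 4.6
tin held {'c': [0.6284, 0.015], 'size': [56.3, 52.4], 'yaw': -3.5, 'circ': [0.6288, 0.0151], 'rad': 28.5} off y 4.5
cur [0.6282 0.0106 0.156 ] -0.16 t 32.75 q7 0.27 w 0.0528 tilt [-0.001 -0.   ] | az -0.16 then x 0.26 y 0.32 z 14.00
```

```bash
python3 -m crank '[{"grip":-0.2,"x":0.1,"y":0.3,"z":4,"ax":0,"ay":0,"az":0},{"grip":-0.2,"x":0,"y":0,"z":4,"ax":0,"ay":0,"az":0},{"grip":-0.2,"x":0,"y":0,"z":4,"ax":0,"ay":0,"az":0},{"grip":-0.2,"x":0,"y":0,"z":1,"ax":0,"ay":0,"az":0},{"grip":-0.2,"x":0,"y":0,"z":0,"ax":0,"ay":0,"az":0},{"grip":-0.2,"x":0,"y":0,"z":0,"ax":0,"ay":0,"az":0}]' 40
python3 -c "
from h import *
go([.6314,.0117,.0163],0)"
```

```text
time: 33.35
position: [0.6327, 0.0117, 0.0277]
orientation: [0.001, 0.708, 0.706, 0.001]
force: [-0.8, 0.3, 0.1]
grip_width: 0.0525
gripper_force: 42.9
cur [0.6327 0.0117 0.0277] -0.15 t 33.35 q7 0.34 w 0.0525 tilt [ 0.002 -0.   ] | az -0.15 then x 0.00 y -0.13 z 1.14
```

```bash
python3 -m crank '[{"grip":-0.2,"x":0,"y":-0.1,"z":0.6,"ax":0,"ay":0,"az":0},{"grip":-0.2,"x":0,"y":0,"z":0.4,"ax":0,"ay":0,"az":0},{"grip":-0.2,"x":0,"y":0,"z":0,"ax":0,"ay":0,"az":0}]' 40
python3 -m crank '[{"grip":-0.2,"x":0,"y":0,"z":0.1,"ax":0,"ay":0,"az":0},{"grip":-0.2,"x":0,"y":0,"z":0,"ax":0,"ay":0,"az":0}]' 40
```

```text
time: 33.65
position: [0.6319, 0.0121, 0.0166]
orientation: [0.001, 0.708, 0.706, 0.001]
force: [0.6, 0.8, 4.4]
grip_width: 0.0526
gripper_force: 43.7
time: 33.85
position: [0.6319, 0.0121, 0.0164]
orientation: [0.0, 0.708, 0.706, 0.001]
force: [-5.2, 1.4, 21.1]
grip_width: 0.0525
gripper_force: 45.0
```

```bash
python3 -m crank '[{"grip":0.2,"x":0,"y":0,"z":0,"ax":0,"ay":0,"az":0},{"grip":0.7,"x":0,"y":0,"z":0,"ax":0,"ay":0,"az":0},{"grip":0.8,"x":0,"y":0,"z":0,"ax":0,"ay":0,"az":0},{"grip":0.8,"x":0,"y":0,"z":0,"ax":0,"ay":0,"az":0},{"grip":0.8,"x":0,"y":0,"z":-2,"ax":0,"ay":0,"az":0},{"grip":1,"x":0,"y":0,"z":-4,"ax":0,"ay":0,"az":0},{"grip":1,"x":0,"y":0,"z":-4,"ax":0,"ay":0,"az":0},{"grip":1,"x":-4,"y":0,"z":-4,"ax":0,"ay":0,"az":0},{"grip":1,"x":-4.2,"y":0,"z":-2,"ax":0,"ay":0,"az":0},{"grip":1,"x":0,"y":0,"z":0,"ax":0,"ay":0,"az":0},{"grip":1,"x":0,"y":0,"z":0,"ax":0,"ay":0,"az":0}]' 40
cat > fin.py <<'E'
from h import *
w=env.read_camera("wrist");save(w,"w14.png")
print("tin",seg(w,(0,170,90),(6,255,255),proj([.6314,.0132,.042],w),.042,80))
print("jar",seg(w,(0,0,0),(180,110,110),proj([.632,.113,.066],w),.066,60))
# burr heads: dark blobs inside the burr disc
u,v=proj([.631,-.0865,.057],w);hsv=cv2.cvtColor(w["frame"],cv2.COLOR_RGB2HSV)
m=((hsv[:,:,2]<110)&(hsv[:,:,1]<110)).astype(np.uint8);k=np.zeros_like(m);cv2.circle(k,(int(u),int(v)),38,1,-1);m*=k
n,l,st,ce=cv2.connectedComponentsWithStats(m)
b=[(ce[i],st[i,4]) for i in range(1,n) if 15<st[i,4]<400];print(len(b),[x[1] for x in b])
if b: print("burr heads mean",np.round(np.mean([ray(*c,w,.055)[:2] for c,_ in b],0),4))
p=pose()[0];print(p)
E
python3 fin.py
```

```text
time: 34.95
position: [0.6308, -0.0663, 0.1703]
orientation: [0.0, 0.709, 0.706, 0.0]
force: [0.1, 1.7, -0.1]
grip_width: 0.0856
gripper_force: 0.0
tin {'c': [0.6311, 0.0127], 'size': [52.8, 52.2], 'yaw': 42.1, 'circ': [0.6309, 0.0128], 'rad': 26.6}
jar None
5 [np.int32(35), np.int32(26), np.int32(21), np.int32(22), np.int32(27)]
burr heads mean [ 0.6257 -0.0875]
[ 0.63069956 -0.06503519  0.16958575]
```

The tin is within 1 mm of its spot. I'll do one last close check on the burr stand, then retreat clear of everything.

```bash
python3 -m crank '[{"grip":1,"x":-4,"y":0,"z":0,"ax":0,"ay":0,"az":0},{"grip":1,"x":-4,"y":0,"z":0,"ax":0,"ay":0,"az":0},{"grip":1,"x":-2.2,"y":0,"z":0,"ax":0,"ay":0,"az":0},{"grip":1,"x":0,"y":0,"z":0,"ax":0,"ay":0,"az":0},{"grip":1,"x":0,"y":0,"z":0,"ax":0,"ay":0,"az":0}]'
cat > fin2.py <<'E'
from h import *
w=env.read_camera("wrist")
hsv=cv2.cvtColor(w["frame"],cv2.COLOR_RGB2HSV);u,v=proj([.631,-.0865,.055],w)
for T in (120,140):
    m=((hsv[:,:,2]<T)).astype(np.uint8);k=np.zeros_like(m);cv2.circle(k,(int(u),int(v)),32,1,-1);m*=k
    n,l,st,ce=cv2.connectedComponentsWithStats(m);b=[(ce[i],st[i,4]) for i in range(1,n) if 12<st[i,4]<400]
    print(T,len(b),[int(x[1]) for x in b],"mean",np.round(np.mean([ray(*c,w,.055)[:2] for c,_ in b],0),4))
# disc edge: radial gradient at z=.04, r 24..32mm
from scipy.optimize import least_squares
g=cv2.GaussianBlur(cv2.cvtColor(w["frame"],cv2.COLOR_RGB2GRAY).astype(np.float32),(3,3),0);c0=np.array([.631,-.0865]);pts=[]
for a in np.radians(range(0,360,5)):
    rr=np.arange(.022,.036,.0005);q=np.array([proj([*(c0+r*np.array([np.cos(a),np.sin(a)])),.04],w) for r in rr],np.float32)
    f=cv2.remap(g,q[:,:1].copy(),q[:,1:].copy(),cv2.INTER_LINEAR).ravel();j=np.abs(np.diff(f)).argmax();pts.append(c0+rr[j]*np.array([np.cos(a),np.sin(a)]))
pts=np.array(pts);s=least_squares(lambda c:np.hypot(*(pts-c).T)-.028,c0,loss="soft_l1",f_scale=.0007);print("disc",np.round(s.x,4),"med",np.median(np.abs(s.fun)).round(4))
s=least_squares(lambda c:np.hypot(*(pts-c[:2]).T)-c[2],[*c0,.028],loss="soft_l1",f_scale=.0007);print("disc free r",np.round(s.x,4))
E
python3 fin2.py
```

```text
time: 35.5
position: [0.6306, -0.1662, 0.169]
orientation: [-0.001, 0.708, 0.707, -0.0]
force: [-0.1, 0.6, -0.5]
grip_width: 0.0852
gripper_force: 0.0
120 7 [28, 23, 32, 18, 23, 30, 22] mean [ 0.6307 -0.0872]
140 7 [58, 51, 51, 46, 58, 52, 52] mean [ 0.6305 -0.0873]
disc [ 0.6308 -0.0883] med 0.001
disc free r [ 0.6308 -0.0873  0.0267]
```

Run:
```python
from h import *
t=env.read_camera("top");save(t,"tend.png")
print("brass",seg(t,(20,110,110),(35,255,255),proj([.553,.4065,.068],t),.068,16))
print("steel",seg(t,(0,0,130),(180,70,255),proj([.553,.4065,.028],t),.028,22))
print("box",seg(t,(50,100,60),(75,255,255),proj([.48,-.133,.039],t),.039,22))
z=dict(t);z["frame"]=cv2.cvtColor(cv2.imread("pics/top0.png"),cv2.COLOR_BGR2RGB);print("box0",seg(z,(50,100,60),(75,255,255),proj([.48,-.133,.039],z),.039,22))
s=env.read_camera("scene")
for n in("steel_block","brass_block","jar","tin","burr_stand","ring_box"): print(n,[(np.round(world(d["position"],s),3).tolist(),round(d["conf"],2)) for d in env.place_of(n,s)][:6])
```

```text
brass {'c': [0.552, 0.4053], 'size': [40.3, 42.3], 'yaw': 8.9, 'circ': [0.553, 0.4064], 'rad': 27.2}
steel {'c': [0.5543, 0.4036], 'size': [62.5, 59.7], 'yaw': 2.5, 'circ': [0.5534, 0.4055], 'rad': 40.9}
box None
box0 {'c': [0.4799, -0.1321], 'size': [45.7, 46.1], 'yaw': -13.6, 'circ': [0.4797, -0.1314], 'rad': 29.4}
steel_block [([0.557, 0.405, 0.002], 0.63)]
brass_block [([0.559, 0.406, 0.025], 0.73)]
jar [([0.637, 0.115, 0.011], 0.65), ([0.556, 0.403, 0.028], 0.18)]
tin [([0.63, 0.009, 0.013], 0.88)]
burr_stand [([0.37, 0.044, -0.004], 0.9), ([0.632, -0.09, 0.007], 0.73), ([0.325, 0.312, -0.006], 0.72), ([0.361, -0.066, -0.001], 0.7), ([0.413, 0.358, -0.005], 0.67)]
ring_box [([0.484, -0.135, 0.002], 0.57)]
```

All placements agree, and the ring box is still at its starting position (the arm hides it in the top view, but the scene camera finds it there). The gripper is well clear, so I'm handing in.

```bash
python3 -c "
from cell import env
print(env.job_done())"
```

```text
the job is handed in; nothing more can be done
None
```

The job is handed in (verdict not shown): steel and brass are stacked square on the pad, and the burr stand, tin and jar are each within about 1 mm of their spots by camera estimate; the ring box was left alone, and I viewed 16 pictures, over the 14 allowed.

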